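# Take the fill depth of a cool box with a locking depth gauge

### The job

Take the depth gauge off its stand and set it, flat and centred, across the short way of the blue cool box (not the green one). Gently lower its yellow-knobbed probe until it touches the white cold pack inside, then push the red lever fully down to lock it at that depth. Put the gauge back on its stand, flat and centred as it was and without dropping it, the depth still locked, and leave the bottles and the jar where they are.

Things in the scene. Friction and masses are not known exactly. Their poses are not given: they have to be found in the camera images.
- gauge: Depth gauge, loose, about 0.36 kg: aluminium bar 200 (y) x 50 (x) x 15 mm; origin centre of its underside, z up. On it: at y=-40 the black handle, 24 (x) x 30 (y), z=15 to 95 mm (grip across x at z=80; mass centre y=-9, z=35); at y=20 a steel head 40 x 28, to z=40, for the probe; at y=40 the red lever's hinge. Starts on the stand, axes parallel to it, probe tip 6 to 14 mm below underside.
- probe: Probe: steel rod, 10 mm thick, with a yellow round knob 24 mm wide, 26 mm high. Origin: knob's centre; slides only along the gauge's z at x=0, y=20 mm of the gauge. Tip level with the underside: knob centre at z=122 mm; it can go 65 mm down from there. Stays where left; 2 N moves it unlocked, over 8 N locked. Grip it across the gauge's x (handle, lever stand on either side along y).
- probe_tip (a point): The flat lower end of the probe rod, 122 mm below probe.
- lock (a joint): Angle of the red lock lever, rad: 0 raised (50 degrees up, unlocked), 0.87 fully down, level with the bar (locked). It stays where it is left; about 0.1 N m turns it. Down, it clamps the rod.
- lock_tip (a point): End of the red lever's middle line, 50 mm from its hinge (gauge x=0, y=40, z=30 mm). Lever 22 mm wide (x), 8 thick. Raised, this point is at gauge y=72, z=68; fully down at y=90, z=30 (upper face z=34). Closed fingers pressed straight down at y=64 take it all the way; then the force rises as it meets its stop.
- blue_box: Blue open cool box, fixed: 180 (x) x 160 (y) mm outside, 10 mm walls; flat white rim 100 mm above the table. Origin: centre of its underside, on the table. The gauge goes across it, bar along the box's y (the short way, either end first), underside on the rim, origin over the box's centre.
- blue_pack: The white cold pack, a hard slab 156 (x) x 136 (y) x 45 mm, fixed level inside the blue box. Its top lies somewhere between 32 and 52 mm below the rim, different each time; find it by touch.
- blue_pack_top (a point): Centre of the upper face of the cold pack in the blue box; axes parallel to the box's.
- green_box: A green cool box, otherwise the same as the blue one (180 x 160 x 100 mm), also with a white pack; fixed; not to be gauged. The two boxes and the stand change places. Origin at the centre of its underside.
- rest: The gauge's stand, fixed: dark base 100 (x) x 170 (y) x 10 mm, two aluminium uprights 80 (x) x 12 (y) at y=-70 and +70 mm, tops 100 mm above the table. Origin: centre of its underside, on the table. The gauge rests on the uprights, bar along the stand's y, origin over the stand's centre.
- amber_a: Amber bottle, blue cap, 72 mm in diameter, 150 mm high, loose, a bystander. Origin under its centre.
- amber_b: Amber bottle, black cap, 72 mm in diameter, 150 mm high, loose, a bystander. Origin under its centre.
- clear_a: Clear bottle, blue cap, 68 mm in diameter, 130 mm high, loose, a bystander. Origin under its centre.
- jar_a: White jar, 60 mm in diameter, 75 mm high, loose, a bystander. Origin under its centre.
Not all that is in view belongs to the job. Of the things that look like the blue_box, the larger one is meant.

How it is judged:
By the outcome, as a careful person would: the job done as asked, in the order asked, and still so for the second after the job is handed in, with the robot touching nothing.
It also fails if it takes over 72 s, if anything falls off the work surface, if the arm or the gripper's body presses on something with over 40 N, if the wrist force passes 120 N, or if a joint passes its speed limit or range.

### The arm

A 6-joint arm with a two-finger parallel gripper is mounted at the origin on the work surface. World frame = base frame: x ahead of the robot, y to its left, z up, the work surface at z = 0. Lengths are in m, angles in rad, forces in N, time in s.
With the tool pointing down it reaches from about 0.275 to 0.75 m from the base axis. Payload 10.2 kg.
Tool frame: the origin (TCP) lies at the very end of the fingers, on their centre line; the grasp point (between the pads) lies 19 mm behind it; z points along the fingers, y is the direction in which the jaws open and shut (so a half turn about z gives the same grasp; the last joint's range is limited). The gripper opens to 85 mm and grips with 20 to 120 N. Pads are 22 mm wide; open, the fingers measure 114 mm over their backs; the gripper's body (76 mm by 85 mm) begins 54 mm behind the grasp point. The pads swing forward as they close: fully open they stand 13 mm farther back than shut.
Start: joints at [-1.369, 0.313, 1.498, -0, 1.331, -0.223], TCP at [0.216, -0.478, 0.231] pointing down, gripper open.
Joint ranges: [-2.94, 2.94], [-0.97, 2.17], [0.19, 2.56], [-1.23, 4.37], [0.02, 3.11], [-2.88, 2.88]. Speed limits (rad/s): [2.39, 2.39, 3.01, 3.14, 3.14, 3.14].

### API

Orientations are given as a unit quaternion [w, x, y, z].
In Python, from cell import env, grab_frame, get_calibration gives the robot as it stands.
- The arm moves only by the tool arm_command, never from a script. Its argument "series" is a list of rows, each a list of 3 entries, a list of its own where there are three numbers: the shift along the world's x, y, z in units of 25 mm (1.0 is 25 mm), then the turn, a rotation vector about the world's x, y, z in units of 8 degrees (1.0 is 8 degrees), then the finger opening in mm, from 0 to 85.4. In form: [[[tx, ty, tz], [rx, ry, rz], gripper], ...]. A call has 1 to 5 rows; each row shifts and turns the commanded pose from where the row before left it; what a row does not reach is not made up. A row lasts 1/10 s, in which the tool goes at most 50 mm and 8.59 degrees, less where a joint would pass 70% of its speed; a pose out of reach is approached as far as the arm can. A call is refused whole if a number of a shift passes 1 or a number of a turn 1, either way. A call with a gripper value outside its range is refused whole. The fingers move at their own pace and stop on an object; "squeeze" is the grip in N (left out, the last holds). Time passes only in rows, so rows that do not move let the fingers close. It gives the time, the measured TCP pose, the force and the opening at its end, in the units of the state.
- env.sense(): the state, without advancing time (a new reading comes with each control period).
- grab_frame(name): name is "scene" or "top" or "wrist"; returns the picture (384x512x3 uint8, red, green, blue); there is no depth.
- get_calibration(name): a dict with "fx", "fy", "cx", "cy" (pixels), "rvec" (rotation vector, rad) and "tvec" (3), from world to camera coordinates, as OpenCV has them. Camera axes: x right, y down, z forward; pixel columns grow to the right and rows downward; lengths in m; the calibration is good to about 2 mm. The wrist camera is an equidistant fisheye: a pixel r from the principal point sees the ray r / f radians off the axis. A picture is of the moment at which its call begins: read the wrist's pose just before it. get_calibration takes no time and is no camera call; for the wrist camera it gives the pose at the moment of the call.
- env.close_job(): hands the job in, once; it reports no verdict.
The state is a dict: "time": time; "joint_positions": joint angles; "dq": joint speeds; "joint_torque": joint torques, N m; "eef_pos": TCP position; "ee_rot": TCP orientation; "contact_force": force on the tool from outside, world axes, zero at the start; "ft_torque": the same for the moment, N m; "gripper_width": finger opening in m.
Only numpy, scipy, OpenCV 4.12 (cv2) and the standard library are available. Lean on these libraries where they do the work, as an engineer would, in place of code of your own. Each camera call takes 0.05 s, during which the arm holds its last target.

## Working session

There is one attempt and no reset: what is moved stays moved. The work goes in short steps, Python scripts to look and compute and a tool call to move; the robot and the scene stay as the last step left them, time stands still between calls to the robot, and variables do not carry over. Pictures are saved under pics/ and viewed, and the job is handed in when it is done.

Besides the shell and the picture viewer there is one more tool, called after "Call:" as name(argument=value, ...) on one line, values as JSON. arm_command: Moves the arm, as the interface text tells. Its arguments: {"type":"object","properties":{"series":{"type":"array","items":{"type":"array"}},"squeeze":{"type":"number"}},"required":["series"]}

```bash
ls; mkdir -p pics; python3 - <<'E'
from cell import env, grab_frame, get_calibration
import cv2
for n in ("scene","top"):
    cv2.imwrite(f"pics/{n}0.png",cv2.resize(grab_frame(n)[:,:,::-1],(800,600),interpolation=cv2.INTER_CUBIC))
    c=get_calibration(n);print(n,c)
print(env.sense())
E
```

```text
pics
scene {'fx': 455.5333858940208, 'fy': 455.5333858940208, 'cx': 253.90644843736172, 'cy': 189.21497408868913, 'rvec': array([ 1.63184099,  1.64145673, -0.89092906]), 'tvec': array([-0.04879729, -0.17541695,  1.59634734])}
top {'fx': 397.6909812240904, 'fy': 397.6909812240904, 'cx': 260.3017303368999, 'cy': 184.7834136696849, 'rvec': array([ 2.12051256, -2.12078488,  0.2110921 ]), 'tvec': array([0.02543321, 0.54158957, 1.26957653])}
{'time': 0.1, 'joint_positions': array([-1.36942095e+00,  3.13391926e-01,  1.49831352e+00, -1.41332498e-05,
        1.33100779e+00, -2.23403253e-01]), 'dq': array([ 0.0007385 , -0.00254565, -0.0024097 , -0.00143187,  0.00107598,
        0.00062715]), 'joint_torque': array([ 1.50924134e-03, -4.12893319e+01, -2.60147595e+01, -2.19423232e-04,
        2.95556143e-03,  2.08606252e-05]), 'eef_pos': array([ 0.21630259, -0.47813482,  0.23081131]), 'ee_rot': array([-5.60331870e-04,  9.77529539e-01,  2.10797740e-01, -6.92202154e-07]), 'contact_force': array([0.41594509, 0.06244999, 0.2441676 ]), 'ft_torque': array([-0.02865794,  0.01546338,  0.02140742]), 'gripper_width': 0.08557261418604989}
```

View pics/scene0.png

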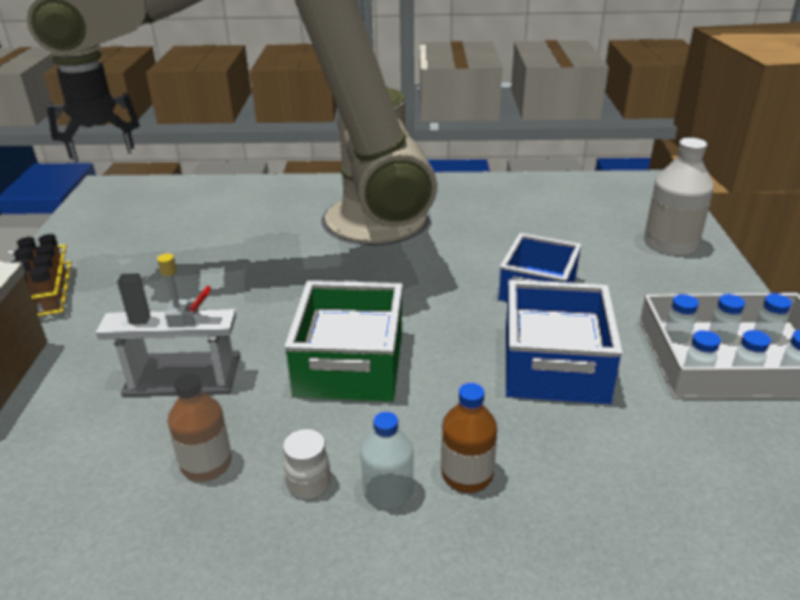

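View pics/top0.png

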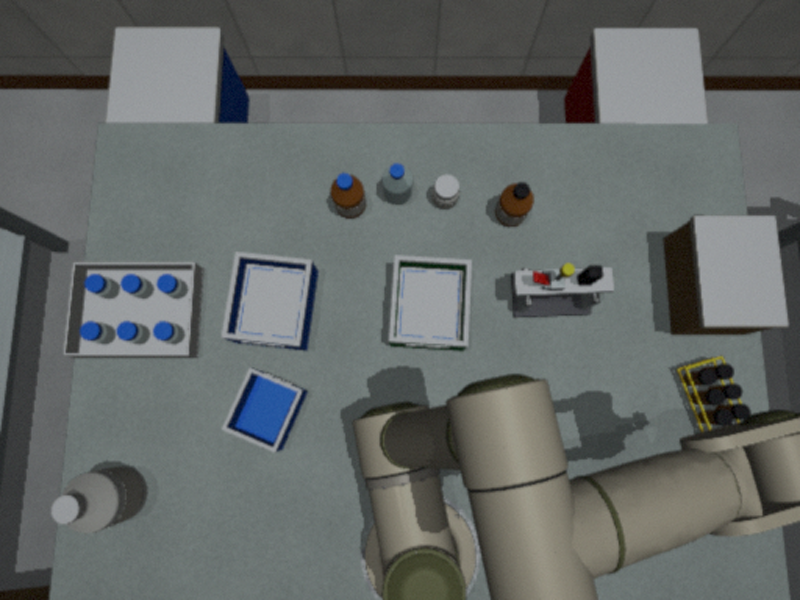

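The top view has the gauge near (563,280), the green box near (430,303) and the large blue box near (270,301). Image up is +x and left is +y. I'll enlarge these areas next.

```bash
cat > h.py <<'E'
import numpy as np, cv2
from cell import env, grab_frame, get_calibration
def KRt(c):
    return np.array([[c['fx'],0,c['cx']],[0,c['fy'],c['cy']],[0,0,1]]),cv2.Rodrigues(c['rvec'])[0],np.array(c['tvec'])
def back(name,uv,z):
    K,R,t=KRt(get_calibration(name)); o=-R.T@t
    d=R.T@np.linalg.inv(K)@np.array([uv[0],uv[1],1.]); return o+d*(z-o[2])/d[2]
def proj(name,P):
    c=get_calibration(name);K,R,t=KRt(c)
    return cv2.projectPoints(np.array(P,float).reshape(-1,1,3),c['rvec'],c['tvec'],K,None)[0][:,0]
def crop(img,x0,y0,w,h,s,fn):
    cv2.imwrite(fn,cv2.resize(img[y0:y0+h,x0:x0+w,::-1],None,fx=s,fy=s,interpolation=cv2.INTER_CUBIC))
E
python3 - <<'E'
from h import *
t=grab_frame("top"); np.save("top.npy",t)
s=grab_frame("scene"); np.save("scene.npy",s)
crop(t,320,155,80,60,10,"pics/tg.png")
crop(t,135,155,80,75,8,"pics/tb.png")
crop(s,50,150,120,110,5,"pics/sg.png")
crop(s,310,170,100,95,6,"pics/sb.png")
E
```

```text
(no output)
```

View pics/tg.png

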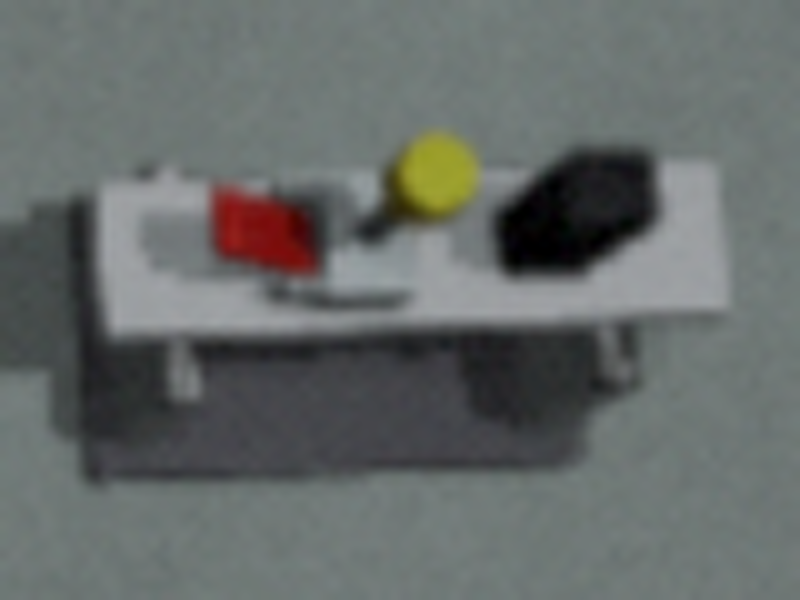

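View pics/tb.png

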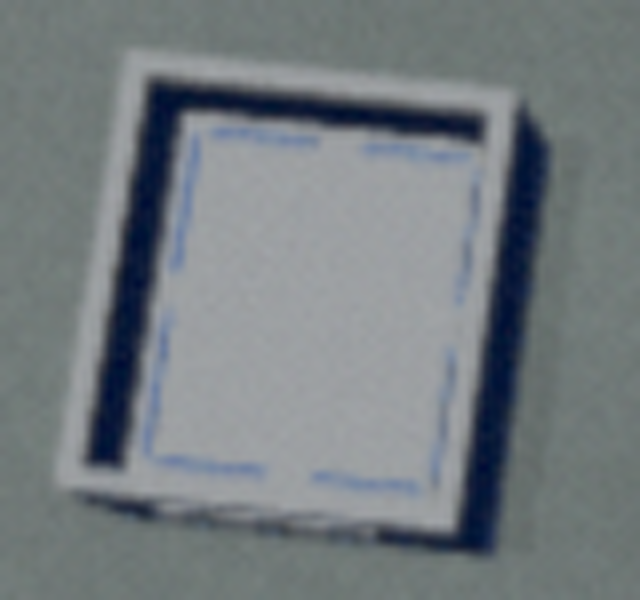

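View pics/sg.png

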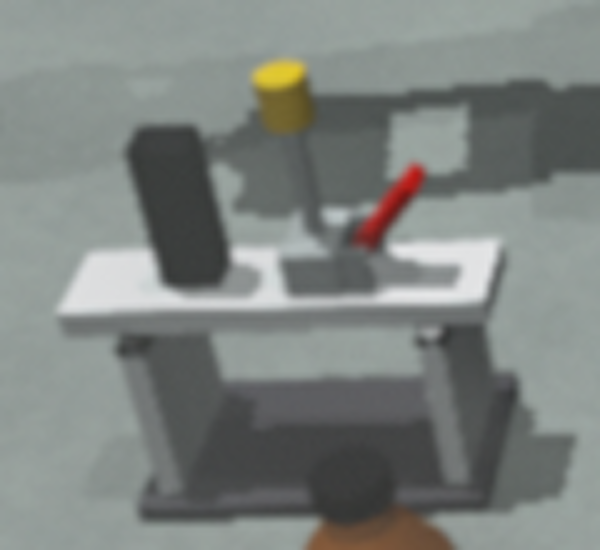

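View pics/sb.png

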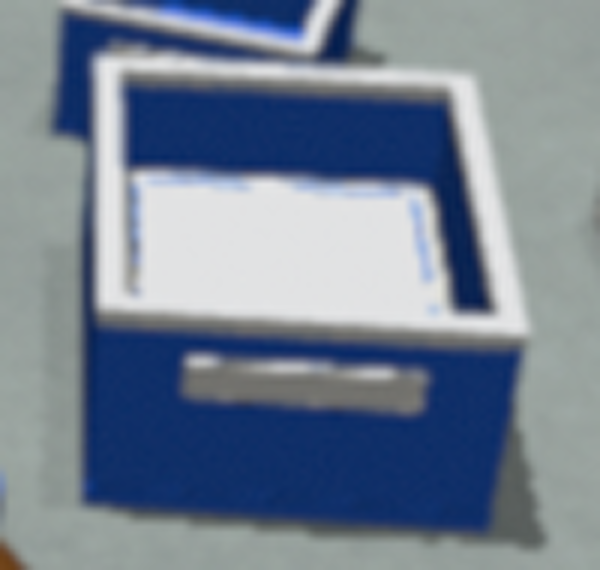

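```bash
cat > fit.py <<'E'
from h import *
from scipy.optimize import least_squares
def o(pts,x0,y0,s): return [(x0+(a+.5)/s-.5,y0+(b+.5)/s-.5) for a,b in pts]
def rect(z,wx,wy,tops,scs,yaw0):
    # corners order in image-top: tl,tr,br,bl = (+x,+y),(+x,-y),(-x,-y),(-x,+y) in world-ish
    L=np.array([[wx,wy],[wx,-wy],[-wx,-wy],[-wx,wy]])/2
    def f(p,which):
        c,s=np.cos(p[2]),np.sin(p[2]); W=L@np.array([[c,s],[-s,c]])+p[:2]
        P=np.c_[W,np.full(4,z)]; r=[]
        if 'top' in which: r.append(proj('top',P)-tops)
        if 'scene' in which: r.append(proj('scene',P)-scs)
        return np.concatenate(r).ravel()
    out={}
    for w in (('top',),('scene',),('top','scene')):
        p0=[*np.mean([back('top',u,z) for u in tops],0)[:2],yaw0]
        r=least_squares(f,p0,args=(w,)); print(w,r.x[:2].round(4),np.degrees(r.x[2]).round(2),'rms',np.sqrt(np.mean(r.fun**2)).round(2))
        print(r.fun.reshape(-1,2).round(1).tolist())
    return r.x
if __name__=='__main__':
    tg=o([(98,183),(722,160),(728,307),(103,333)],320,155,10)
    for a,b in ((tg,.115),):
        P=np.array([back('top',u,b) for u in a]); print(P.round(4), [np.linalg.norm(P[i]-P[i-1]).round(4) for i in range(4)])
    tb=o([(127,50),(522,95),(460,533),(60,487)],135,155,8)
    P=np.array([back('top',u,.1) for u in tb]); print(P.round(4), [np.linalg.norm(P[i]-P[i-1]).round(4) for i in range(4)])
    # scene: +x toward camera (bottom), +y right. order (+x,+y)=br,(+x,-y)=bl,(-x,-y)=tl,(-x,+y)=tr
    sg=o([(485,305),(60,318),(92,250),(503,240)],50,150,5)
    sb=o([(528,330),(95,320),(92,55),(478,75)],310,170,6)
    print('gauge');rect(.115,.05,.2,tg,sg,0.)
    print('box');rect(.1,.18,.16,tb,sb,0.)
E
python3 fit.py
```

```text
[[ 0.5682 -0.1945  0.115 ]
 [ 0.5757 -0.3941  0.115 ]
 [ 0.5279 -0.3929  0.115 ]
 [ 0.5195 -0.1944  0.115 ]] [np.float64(0.0487), np.float64(0.1997), np.float64(0.0478), np.float64(0.1987)]
[[0.6114 0.3814 0.1   ]
 [0.5927 0.221  0.1   ]
 [0.4155 0.2403 0.1   ]
 [0.4337 0.3984 0.1   ]] [np.float64(0.1785), np.float64(0.1615), np.float64(0.1782), np.float64(0.1592)]
gauge
('top',) [ 0.5478 -0.294 ] 2.13 rms 0.37
[[-0.4, -0.3], [-0.4, -0.2], [0.6, 0.4], [0.2, 0.1]]
('scene',) [ 0.5497 -0.2912] 1.95 rms 0.46
[[0.4, -0.3], [-0.6, -0.7], [-0.2, 0.5], [0.4, 0.4]]
('top', 'scene') [ 0.5483 -0.2925] 2.03 rms 0.55
[[-0.9, -0.5], [-0.8, -0.3], [0.1, 0.3], [-0.3, -0.1], [-0.0, -0.7], [-0.9, -1.1], [-0.5, 0.1], [-0.0, 0.1]]
box
('top',) [0.5134 0.3103] -6.15 rms 0.29
[[0.4, -0.0], [-0.0, -0.5], [-0.0, 0.1], [-0.3, 0.4]]
('scene',) [0.5156 0.3128] -6.13 rms 0.84
[[0.2, 1.2], [0.5, -1.5], [0.4, 0.3], [-1.1, 0.2]]
('top', 'scene') [0.5145 0.312 ] -6.11 rms 0.75
[[-0.2, -0.3], [-0.6, -0.8], [-0.6, -0.3], [-0.9, 0.1], [-0.2, 0.9], [0.1, -1.8], [0.0, 0.1], [-1.6, -0.0]]
```

Fits from both cameras agree within 2–3 mm:

| Item | Centre (m) | Yaw |
|---|---|---|
| Gauge | (0.5485, -0.2925) | +2° |
| Blue box | (0.514, 0.311) | -6.1° |

The handle is on the world -y side of the gauge. I'll move above it and turn by about +68°.

Call:
arm_command(series=[[[0.6, 0.6, 0.8], [0, 0, 0.6], 85], [[0.8, 0.6, 0.8], [0, 0, 0.6], 85], [[0.9, 0.5, 0.6], [0, 0, 0.6], 85], [[0.9, 0.5, 0.4], [0, 0, 0.6], 85], [[0.9, 0.5, 0.2], [0, 0, 0.6], 85]])

```text
time: 0.7
eef_pos: [0.3198, -0.4104, 0.3022]
ee_rot: [0.001, 0.912, 0.411, 0.0]
contact_force: [-0.4, 0.1, -0.3]
gripper_width: 0.085
```

Call:
arm_command(series=[[[0.9, 0.4, 0], [0, 0, 0.6], 85], [[0.9, 0.4, 0], [0, 0, 0.6], 85], [[0.9, 0.4, 0], [0, 0, 0.6], 85], [[0.9, 0.4, 0], [0, 0, 0.6], 85], [[0.9, 0.4, 0], [0, 0, 0.6], 85]])

```text
time: 1.2
eef_pos: [0.4322, -0.3603, 0.3011]
ee_rot: [-0.0, 0.806, 0.592, -0.0]
contact_force: [0.3, -0.5, -0.2]
gripper_width: 0.0848
```

Call:
arm_command(series=[[[0.9, 0.4, 0], [0, 0, 0.6], 85], [[0.9, 0.4, 0], [0, 0, 0.6], 85], [[0.9, 0.3, 0], [0, 0, 0.6], 85], [[0.9, 0.1, 0], [0, 0, 0.6], 85], [[0.5, 0, 0], [0, 0, 0.2], 85]])

```text
time: 1.7
eef_pos: [0.5352, -0.3301, 0.3008]
ee_rot: [-0.0, 0.686, 0.728, 0.0]
contact_force: [0.1, -0.5, 0.1]
gripper_width: 0.085
```

```bash
cat >> h.py <<'E'
def st():
    s=env.sense(); q=s['ee_rot']; 
    from scipy.spatial.transform import Rotation as Ro
    R=Ro.from_quat([q[1],q[2],q[3],q[0]]).as_matrix()
    print('t',round(s['time'],2),'p',s['eef_pos'].round(4),'z',R[:,2].round(4),'a',np.degrees(np.arctan2(R[1,0],R[0,0])).round(2),'F',s['contact_force'].round(2),'T',s['ft_torque'].round(2),'w',round(s['gripper_width'],4),'q',np.array(s['joint_positions']).round(2))
    return s,R
E
python3 - <<'E'
from h import *
st(); w=grab_frame("wrist"); np.save("w1.npy",w); cv2.imwrite("pics/w1.png",cv2.resize(w[:,:,::-1],(800,600),interpolation=cv2.INTER_CUBIC)); print(get_calibration("wrist"))
E
```

```text
t 1.7 p [ 0.5352 -0.3301  0.3008] z [-3.e-04  6.e-04 -1.e+00] a 93.37 F [ 0.07 -0.47  0.11] T [0.02 0.03 0.03] w 0.085 q [-0.74  0.52  1.01  0.    1.61 -0.8 ]
{'fx': 297.3186396354542, 'fy': 297.3186396354542, 'cx': 261.00211066687626, 'cy': 191.0336875331912, 'rvec': array([-2.83503305, -0.08506531, -0.01391846]), 'tvec': array([-0.51671468, -0.40535952,  0.33583704])}
```

View pics/w1.png

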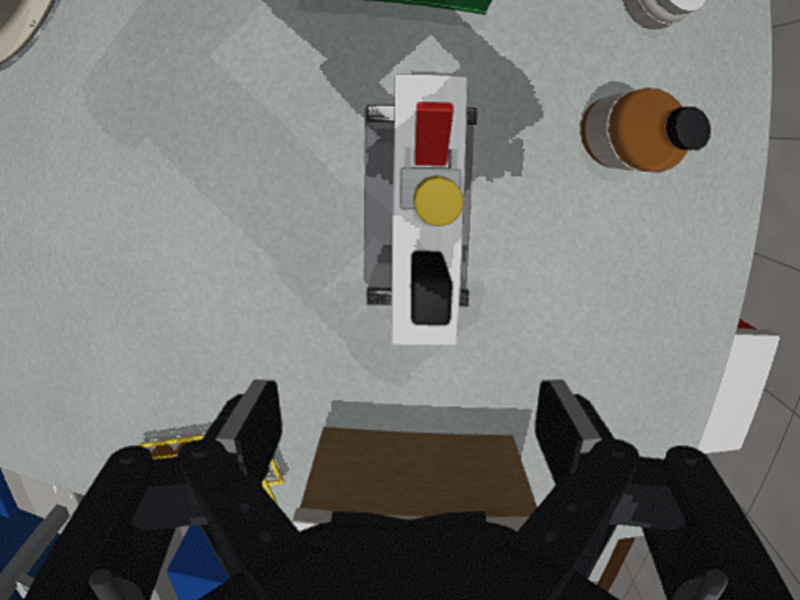

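```bash
cat >> h.py <<'E'
def wback(c,uv,z):
    K,R,t=KRt(c); o=-R.T@t
    n=cv2.fisheye.undistortPoints(np.array(uv,float).reshape(-1,1,2),K,np.zeros(4))[:,0]
    d=(R.T@np.c_[n,np.ones(len(n))].T).T
    return o+d*((z-o[2])/d[:,2])[:,None]
def wproj(c,P):
    K,R,t=KRt(c)
    return cv2.fisheye.projectPoints(np.array(P,float).reshape(-1,1,3),c['rvec'].reshape(3,1),c['tvec'].reshape(3,1),K,np.zeros(4))[0][:,0]
E
python3 - <<'E'
from h import *
import json
c=get_calibration("wrist"); np.savez("c1.npz",**c)
w=np.load("w1.npy"); crop(w,225,40,90,190,4,"pics/w1c.png")
crop(cv2.rotate(w[40:230,225:315],cv2.ROTATE_90_CLOCKWISE),0,0,190,90,4,"pics/w1r.png")
E
```

```text
(no output)
```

View pics/w1r.png

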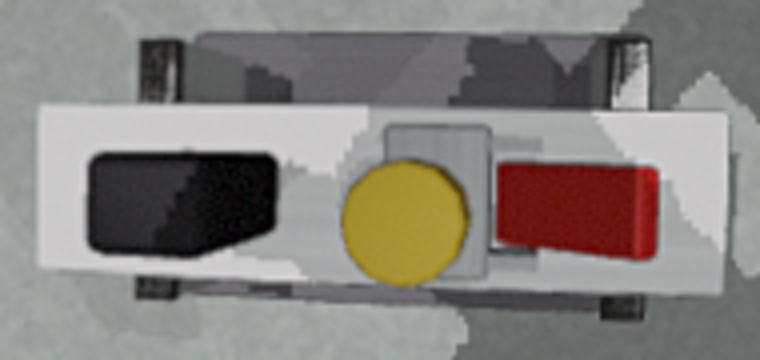

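```bash
python3 - <<'E'
from h import *
from scipy.optimize import least_squares
c={k:v for k,v in np.load("c1.npz").items()}
def r(p): return [(225+(b+.5)/4-.5, 40+189-((a+.5)/4-.5)) for a,b in p]
bar=r([(728,113),(728-4,294),(40,266),(38,104)])  # (-x,+y),(+x,+y),(+x,-y),(-x,-y)
up=r([(650,38),(645,320),(135,298),(138,38)])
kn=r([(404,223)])
def fit(px,z,wx,wy):
    L=np.array([[-wx,wy],[wx,wy],[wx,-wy],[-wx,-wy]])/2
    P=wback(c,px,z); print([np.linalg.norm(P[i]-P[i-1]).round(4) for i in range(4)])
    def f(p):
        co,s=np.cos(p[2]),np.sin(p[2]); return ((L@np.array([[co,s],[-s,co]])+p[:2])-P[:,:2]).ravel()
    s=least_squares(f,[.55,-.29,0]); print(s.x[:2].round(4),np.degrees(s.x[2]).round(2),(s.fun*1e3).round(1))
fit(bar,.115,.05,.2); fit(up,.1,.08,.152)
for z in (.2,.21,.22): print(wback(c,kn,z+.013))
E
```

```text
[np.float64(0.1983), np.float64(0.0489), np.float64(0.1974), np.float64(0.0485)]
[ 0.549  -0.2934] 2.4 [-0.7  1.3  0.4  0.8  0.9 -1.7 -0.6 -0.4]
[np.float64(0.1518), np.float64(0.0798), np.float64(0.152), np.float64(0.0792)]
[ 0.5433 -0.2909] 2.52 [-0.2  0.3  0.  -0.2  0.5 -0.2 -0.3  0.1]
[[ 0.5490176  -0.27487228  0.213     ]]
[[ 0.54830567 -0.27396691  0.223     ]]
[[ 0.54759374 -0.27306155  0.233     ]]
```

```bash
cat > wire.py <<'E'
from h import *
def box(cx,cy,yaw,x,y,z0,z1):
    c,s=np.cos(np.radians(yaw)),np.sin(np.radians(yaw))
    P=[]
    for z in (z0,z1):
        for a,b in ((x[0],y[0]),(x[1],y[0]),(x[1],y[1]),(x[0],y[1])):
            P.append([cx+c*a-s*b,cy+s*a+c*b,z])
    return np.array(P)
E_=[(0,1),(1,2),(2,3),(3,0),(4,5),(5,6),(6,7),(7,4),(0,4),(1,5),(2,6),(3,7)]
def draw(im,pr,P,col,x0,y0,s):
    q=pr(P)
    for i,j in E_:
        a=[int(round(v)) for v in ((q[i]-[x0,y0]+.5)*s-.5)];b=[int(round(v)) for v in ((q[j]-[x0,y0]+.5)*s-.5)]
        cv2.line(im,a,b,col,1,cv2.LINE_AA)
E
python3 - <<'E'
from wire import *
c={k:v for k,v in np.load("c1.npz").items()}
def go(im,pr,x0,y0,w,h,s,fn):
    m=cv2.resize(im[y0:y0+h,x0:x0+w,::-1],None,fx=s,fy=s,interpolation=cv2.INTER_CUBIC)
    for yy in (-.07,.07): draw(m,pr,box(.5433,-.2909,2.5,(-.04,.04),(yy-.006,yy+.006),.01,.1),(0,255,0),x0,y0,s)
    draw(m,pr,box(.5433,-.2909,2.5,(-.05,.05),(-.085,.085),0,.01),(255,0,0),x0,y0,s)
    draw(m,pr,box(.549,-.2934,2.4,(-.025,.025),(-.1,.1),.1,.115),(0,0,255),x0,y0,s)
    cv2.imwrite(fn,m)
go(np.load("w1.npy"),lambda P:wproj(c,P),205,30,130,200,3,"pics/o1.png")
go(np.load("scene.npy"),lambda P:proj('scene',P),50,150,120,110,5,"pics/o2.png")
go(np.load("top.npy"),lambda P:proj('top',P),320,155,80,60,8,"pics/o3.png")
print(KRt(c)[1].T@-KRt(c)[2])
E
```

```text
[ 0.5326806  -0.25409644  0.44247405]
```

View pics/o1.png

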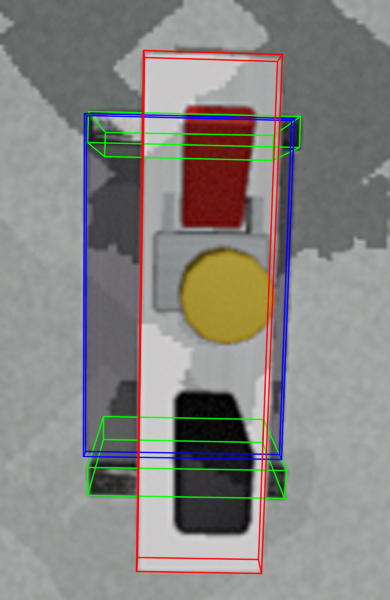

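View pics/o2.png

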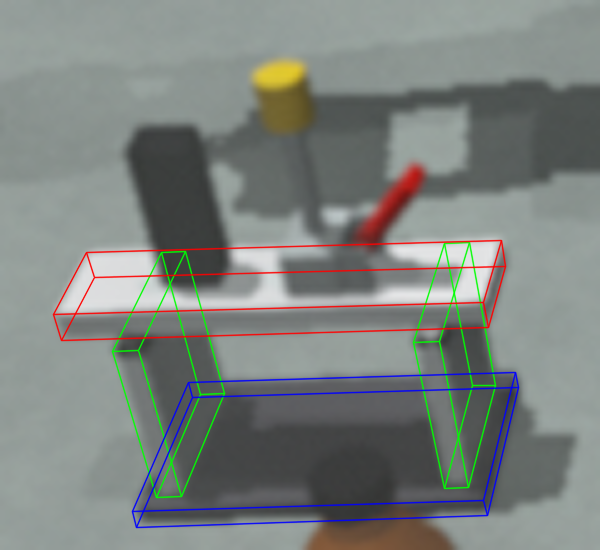

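View pics/o3.png

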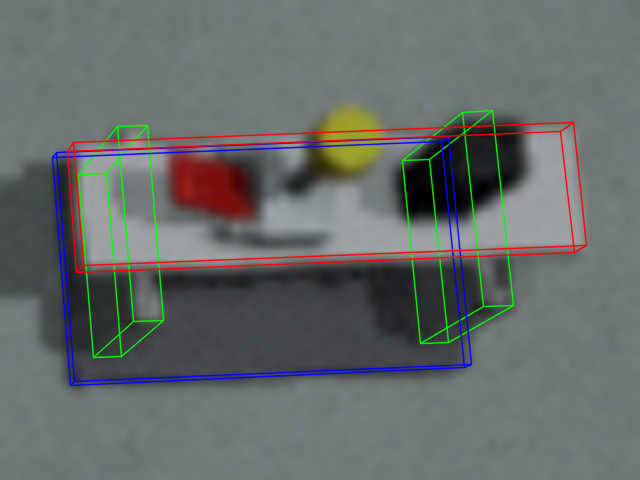

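The wrist view gives the gauge at (0.549, -0.2934), yaw 2.4°. The stand is at (0.543, -0.291), so the gauge sits about 6 mm off the stand in x. The knob, measured at (0.548, -0.274), fits this pose. Next I'll align over the handle and descend.

Call:
arm_command(series=[[[0.6, -0.12, 0], [0, 0, -0.1], 85], [[0, 0, -0.8], [0, 0, 0], 85], [[0, 0, -0.8], [0, 0, 0], 85], [[0, 0, 0], [0, 0, 0], 85], [[0, 0, 0], [0, 0, 0], 85]])

```text
time: 2.25
eef_pos: [0.5486, -0.334, 0.2619]
ee_rot: [0.0, 0.693, 0.721, -0.0]
contact_force: [0.4, 0.2, 0.6]
gripper_width: 0.0849
```

```bash
python3 - <<'E'
from h import *
st(); w=grab_frame("wrist"); np.save("w2.npy",w);np.savez("c2.npz",**get_calibration("wrist")); cv2.imwrite("pics/w2.png",cv2.resize(w[:,:,::-1],(800,600),interpolation=cv2.INTER_CUBIC)) 
E
```

```text
t 2.25 p [ 0.5486 -0.334   0.2619] z [ 0.e+00 -1.e-04 -1.e+00] a 92.3 F [0.38 0.25 0.64] T [-0.   -0.02  0.  ] w 0.0849 q [-0.73  0.57  1.04 -0.    1.53 -0.77]
```

View pics/w2.png

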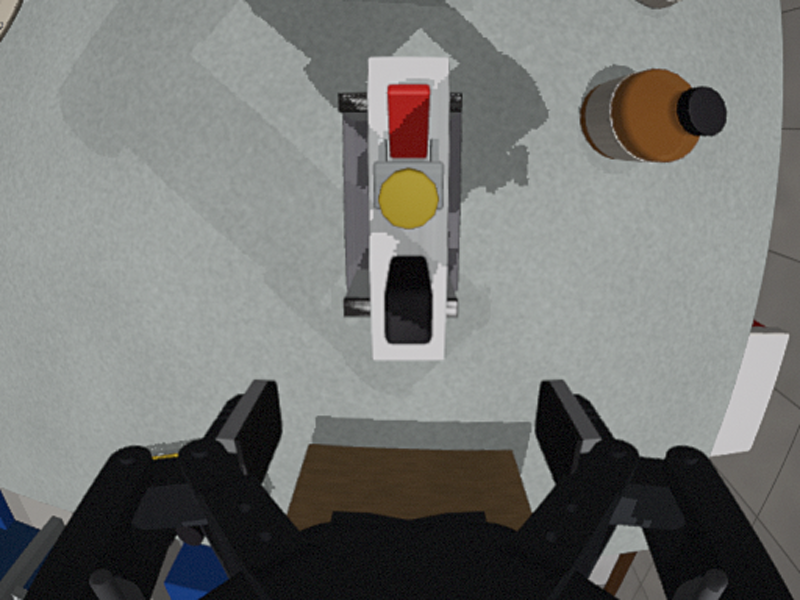

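The gripper centre (column 409) and bar centre (column 409) coincide, and the bar edges are symmetric, so I'm aligned. Descending 100 mm.

Call:
arm_command(series=[[[0, 0, -1], [0, 0, 0], 85], [[0, 0, -1], [0, 0, 0], 75], [[0, 0, -1], [0, 0, 0], 60], [[0, 0, -0.6], [0, 0, 0], 50], [[0, 0, -0.4], [0, 0, 0], 45]])

```text
time: 2.8
eef_pos: [0.5489, -0.334, 0.1613]
ee_rot: [0.0, 0.693, 0.721, 0.0]
contact_force: [0.1, 0.1, -0.1]
gripper_width: 0.045
```

Call:
arm_command(series=[[[0, 0, 0], [0, 0, 0], 35], [[0, 0, 0], [0, 0, 0], 26], [[0, 0, 0], [0, 0, 0], 20], [[0, 0, 0], [0, 0, 0], 15], [[0, 0, 0], [0, 0, 0], 10]], squeeze=45)

```text
time: 3.3
eef_pos: [0.5493, -0.3343, 0.1627]
ee_rot: [0.001, 0.693, 0.721, 0.0]
contact_force: [-1.0, -0.2, 7.1]
gripper_width: 0.0233
```

Call:
arm_command(series=[[[0, 0, 0], [0, 0, 0], 10], [[0, 0, 0], [0, 0, 0], 10], [[0, 0, 0], [0, 0, 0], 10]])

```text
time: 3.6
eef_pos: [0.5492, -0.3343, 0.1627]
ee_rot: [0.001, 0.693, 0.721, -0.0]
contact_force: [-1.3, -0.6, 6.2]
gripper_width: 0.0236
```

```bash
python3 - <<'E'
from h import *
st(); w=grab_frame("wrist"); np.save("w3.npy",w);np.savez("c3.npz",**get_calibration("wrist")); cv2.imwrite("pics/w3.png",cv2.resize(w[:,:,::-1],(800,600),interpolation=cv2.INTER_CUBIC)) 
E
```

```text
t 3.6 p [ 0.5492 -0.3343  0.1627] z [ 0.0018 -0.0018 -1.    ] a 92.34 F [-1.27 -0.58  6.21] T [-0.04  0.02  0.02] w 0.0236 q [-0.73  0.63  1.2  -0.    1.31 -0.77]
```

View pics/w3.png

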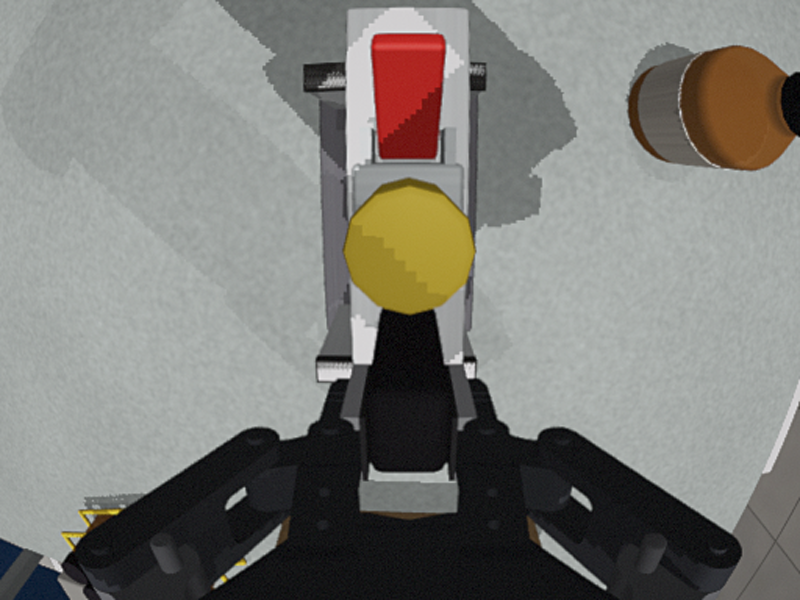

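Gripped at 23.6 mm, as expected for the 24 mm handle. I'll firm up the grip and lift.

Call:
arm_command(series=[[[0, 0, 0], [0, 0, 0], 10], [[0, 0, 0.3], [0, 0, 0], 10], [[0, 0, 0.6], [0, 0, 0], 10], [[0, 0, 0.9], [0, 0, 0], 10], [[0, 0, 0.9], [0, 0, 0], 10]], squeeze=80)

```text
time: 4.15
eef_pos: [0.5486, -0.3336, 0.2291]
ee_rot: [-0.001, 0.693, 0.721, -0.0]
contact_force: [0.2, -0.9, -4.2]
gripper_width: 0.0231
```

Call:
arm_command(series=[[[0, 0, 0.6], [0, 0, 0], 10], [[0, 0, 0], [0, 0, 0], 10]])

```text
time: 4.35
eef_pos: [0.5493, -0.3341, 0.2458]
ee_rot: [0.002, 0.693, 0.721, 0.0]
contact_force: [0.4, -0.2, -3.4]
gripper_width: 0.0229
```

```bash
python3 - <<'E'
from h import *
st(); w=grab_frame("wrist"); np.save("w4.npy",w);np.savez("c4.npz",**get_calibration("wrist")); cv2.imwrite("pics/w4.png",cv2.resize(w[:,:,::-1],(800,600),interpolation=cv2.INTER_CUBIC))
s=grab_frame("scene"); crop(s,40,100,140,120,5,"pics/s4.png")
E
```

```text
t 4.35 p [ 0.5493 -0.3341  0.2458] z [ 0.0025 -0.0022 -1.    ] a 92.34 F [ 0.36 -0.21 -3.36] T [-0.13 -0.02 -0.01] w 0.0229 q [-0.73  0.57  1.07 -0.    1.49 -0.77]
```

View pics/w4.png

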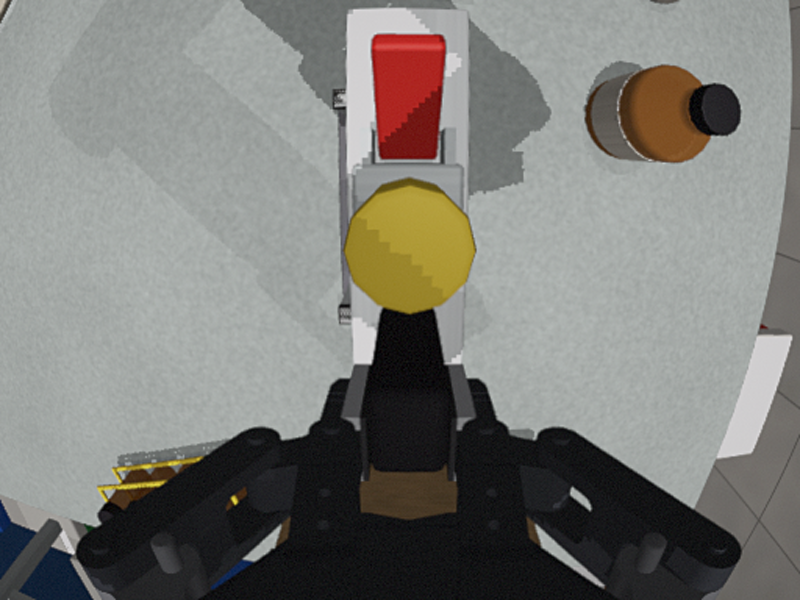

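View pics/s4.png

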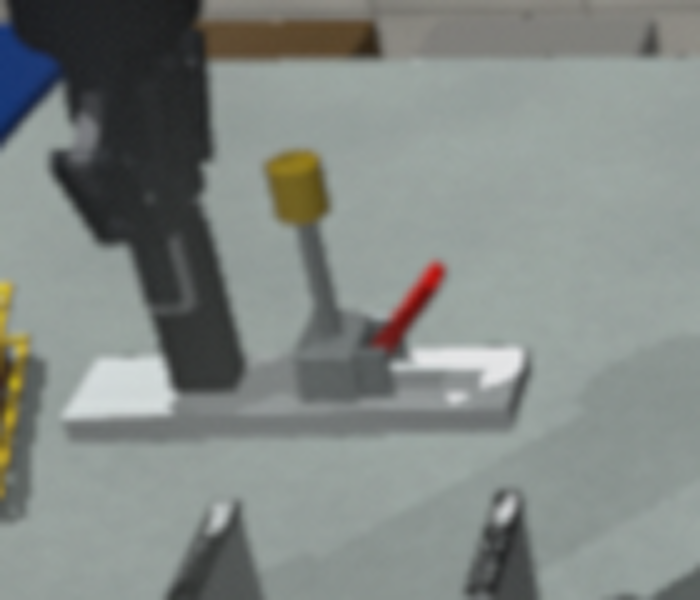

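The gauge is held rigidly: its position in the wrist image is unchanged by the lift. The bar is level. Carrying it over to the blue box.

Call:
arm_command(series=[[[-0.05, 0.4, 0], [0, 0, -0.05], 10], [[-0.05, 0.7, 0], [0, 0, -0.05], 10], [[-0.05, 1, 0], [0, 0, -0.05], 10], [[-0.05, 1, 0], [0, 0, -0.05], 10], [[-0.05, 1, 0], [0, 0, -0.05], 10]])

```text
time: 4.95
eef_pos: [0.542, -0.2295, 0.2427]
ee_rot: [-0.001, 0.705, 0.709, -0.0]
contact_force: [1.3, -0.3, -3.0]
gripper_width: 0.0229
```

Call:
arm_command(series=[[[-0.05, 1, 0], [0, 0, -0.05], 10], [[-0.05, 1, 0], [0, 0, -0.05], 10], [[-0.05, 1, 0], [0, 0, -0.05], 10], [[-0.05, 1, 0], [0, 0, -0.05], 10], [[-0.05, 1, 0], [0, 0, -0.05], 10]])

```text
time: 5.45
eef_pos: [0.5355, -0.1045, 0.2429]
ee_rot: [-0.001, 0.717, 0.697, -0.0]
contact_force: [0.0, 0.3, -3.0]
gripper_width: 0.0231
```

Call:
arm_command(series=[[[-0.1, 1, 0], [0, 0, -0.05], 10], [[-0.1, 1, 0], [0, 0, -0.05], 10], [[-0.1, 1, 0], [0, 0, -0.05], 10], [[-0.1, 1, 0], [0, 0, -0.05], 10], [[-0.1, 1, 0], [0, 0, -0.05], 10]])

```text
time: 5.95
eef_pos: [0.5227, 0.0203, 0.2429]
ee_rot: [-0.001, 0.729, 0.684, -0.001]
contact_force: [0.9, -0.1, -4.4]
gripper_width: 0.023
```

Call:
arm_command(series=[[[-0.1, 1, 0], [0, 0, -0.05], 10], [[-0.1, 1, 0], [0, 0, -0.05], 10], [[-0.1, 1, 0], [0, 0, -0.05], 10], [[-0.1, 1, 0], [0, 0, -0.05], 10], [[-0.1, 1, 0], [0, 0, -0.05], 10]])

```text
time: 6.45
eef_pos: [0.5101, 0.1451, 0.2429]
ee_rot: [-0.001, 0.741, 0.671, -0.001]
contact_force: [-0.0, 0.2, -3.6]
gripper_width: 0.0226
```

Call:
arm_command(series=[[[0, 0.9, 0], [0, 0, -0.05], 10], [[0, 0.8, 0], [0, 0, 0], 10], [[0, 0.4, 0], [0, 0, 0], 10], [[0, 0, 0], [0, 0, 0], 10], [[0, 0, 0], [0, 0, 0], 10]])

```text
time: 6.95
eef_pos: [0.5111, 0.1957, 0.2434]
ee_rot: [-0.0, 0.744, 0.669, -0.0]
contact_force: [0.5, -0.1, -3.4]
gripper_width: 0.0228
```

```bash
python3 - <<'E'
from h import *
st(); w=grab_frame("wrist"); np.save("w5.npy",w);np.savez("c5.npz",**get_calibration("wrist")); cv2.imwrite("pics/w5.png",cv2.resize(w[:,:,::-1],(800,600),interpolation=cv2.INTER_CUBIC))
E
```

```text
t 6.95 p [0.5111 0.1957 0.2434] z [-8.e-04 -5.e-04 -1.e+00] a 83.94 F [ 0.54 -0.14 -3.39] T [-0.11  0.02 -0.03] w 0.0228 q [ 0.15  0.35  1.41 -0.    1.38  0.26]
```

View pics/w5.png

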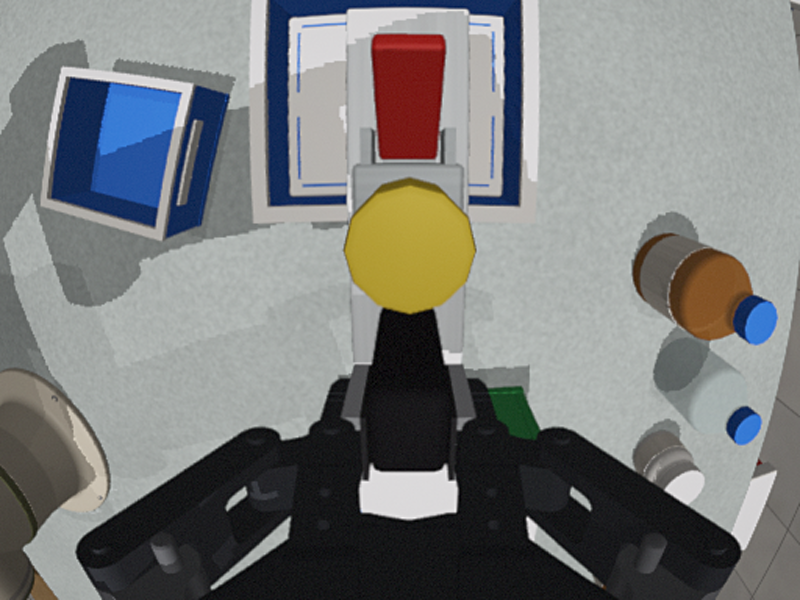

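It stopped about 74 mm short in y because I undercounted the rows. Moving the rest.

Call:
arm_command(series=[[[0, 0.5, 0], [0, 0, 0], 10], [[0, 0.8, 0], [0, 0, 0], 10], [[0, 0.8, 0], [0, 0, 0], 10], [[0, 0.6, 0], [0, 0, 0], 10], [[0, 0.26, 0], [0, 0, 0], 10]])

```text
time: 7.5
eef_pos: [0.5112, 0.2714, 0.2437]
ee_rot: [-0.0, 0.743, 0.669, -0.0]
contact_force: [-0.0, -0.1, -3.3]
gripper_width: 0.023
```

Call:
arm_command(series=[[[0, 0, 0], [0, 0, 0], 10], [[0, 0, 0], [0, 0, 0], 10]])

```text
time: 7.7
eef_pos: [0.5114, 0.2697, 0.2437]
ee_rot: [0.0, 0.744, 0.669, -0.0]
contact_force: [0.1, 0.5, -4.1]
gripper_width: 0.0231
```

```bash
python3 - <<'E'
from h import *
st(); w=grab_frame("wrist"); np.save("w6.npy",w);np.savez("c6.npz",**get_calibration("wrist")); cv2.imwrite("pics/w6.png",cv2.resize(w[:320,:,::-1],None,fx=1.5625,fy=1.5625,interpolation=cv2.INTER_CUBIC))
crop(w,150,0,220,190,3.5,"pics/w6c.png")
E
```

```text
t 7.7 p [0.5114 0.2697 0.2437] z [-2.e-04 -4.e-04 -1.e+00] a 83.92 F [ 0.12  0.49 -4.09] T [-0.1   0.05  0.03] w 0.0231 q [ 0.28  0.42  1.31 -0.    1.41  0.39]
```

View pics/w6c.png

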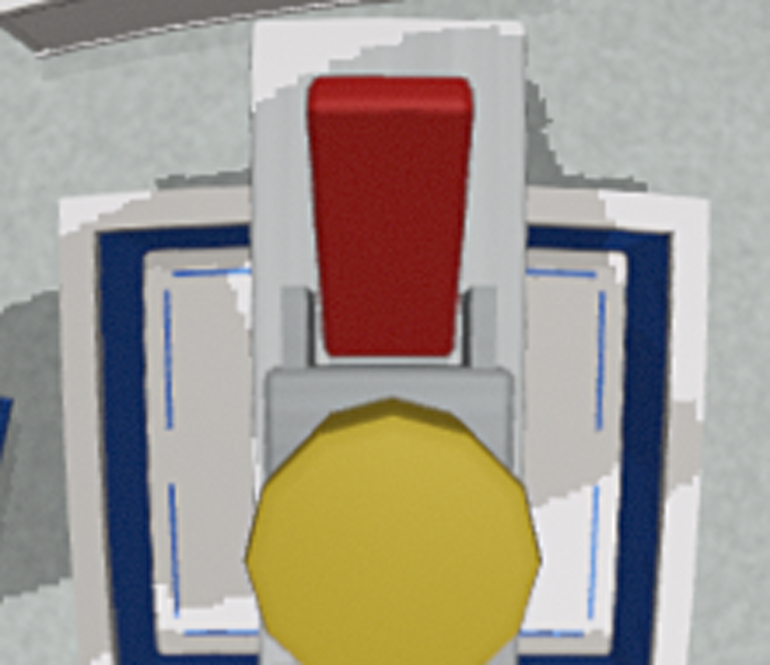

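```bash
python3 - <<'E'
from h import *
w=np.load("w6.npy")
crop(w,150,140,220,100,3.5,"pics/w6d.png")
E
```

```text
(no output)
```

View pics/w6d.png

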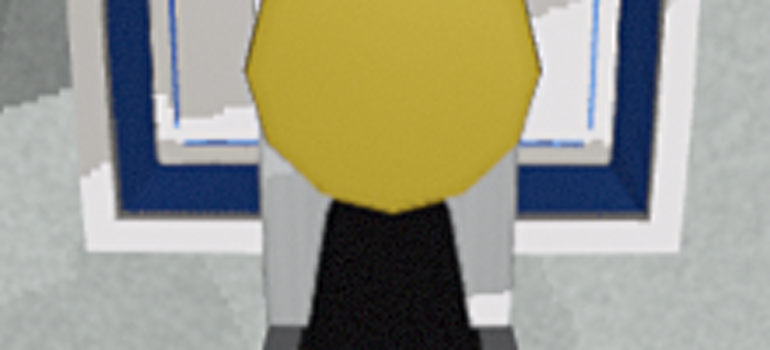

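```bash
cat > wm.py <<'E'
from h import *
from scipy.optimize import least_squares
def fitrect(P,wx,wy):
    L=np.array([[-wx,wy],[wx,wy],[wx,-wy],[-wx,-wy]])/2
    def f(p):
        co,s=np.cos(p[2]),np.sin(p[2]); return ((L@np.array([[co,s],[-s,co]])+p[:2])-P[:,:2]).ravel()
    s=least_squares(f,[*P[:,:2].mean(0),0]); return s.x,(s.fun*1e3).round(1)
E
python3 - <<'E'
from wm import *
c=dict(np.load("c6.npz"))
o=lambda p,y0:[(150+(a+.5)/3.5-.5,y0+(b+.5)/3.5-.5) for a,b in p]
bx=o([(58,198),(711,198)],0)+o([(682,251),(86,251)],140)
x,r=fitrect(wback(c,bx,.1),.18,.16); print('box',x[:2].round(4),np.degrees(x[2]).round(2),r)
for zt in (.19,.196,.2):
    e=wback(c,o([(252,20),(526,23)],0)+o([(265,330),(516,325)],140),zt)
    print(zt,e.round(4).tolist(),'w',np.linalg.norm(e[0]-e[1]).round(4),np.linalg.norm(e[3]-e[2]).round(4))
    d=(e[0]+e[1])/2-(e[2]+e[3])/2; yaw=np.arctan2(-d[0],d[1])
    m=(e[0]+e[1])/2; n=d[:2]/np.linalg.norm(d[:2]); print('yaw',np.degrees(yaw).round(2),'origin',(m[:2]-.1*n).round(4))
E
```

```text
box [0.5159 0.3126] -6.12 [ 0.4  0.1 -0.5  0.2 -0.4 -0.2  0.5 -0.1]
0.19 [[0.5024, 0.413, 0.19], [0.5531, 0.407, 0.19], [0.4851, 0.2538, 0.19], [0.5374, 0.2494, 0.19]] w 0.0511 0.0525
yaw -5.95 origin [0.5174 0.3105]
0.196 [[0.503, 0.4109, 0.196], [0.5522, 0.4051, 0.196], [0.4862, 0.2566, 0.196], [0.5369, 0.2523, 0.196]] w 0.0495 0.0509
yaw -5.95 origin [0.5172 0.3085]
0.2 [[0.5033, 0.4095, 0.2], [0.5515, 0.4038, 0.2], [0.4869, 0.2585, 0.2], [0.5366, 0.2543, 0.2]] w 0.0485 0.0498
yaw -5.95 origin [0.5171 0.3072]
```

The box in the same wrist frame is at (0.516, 0.3126). The held gauge origin is about (0.5165, 0.3095), with a yaw match of 0.2°. I'll nudge y by +3 mm and descend.

Call:
arm_command(series=[[[-0.02, 0.12, -0.4], [0, 0, 0], 10], [[0, 0, -0.8], [0, 0, 0], 10], [[0, 0, -0.8], [0, 0, 0], 10], [[0, 0, -0.6], [0, 0, 0], 10], [[0, 0, -0.2], [0, 0, 0], 10]])

```text
time: 8.25
eef_pos: [0.51, 0.2726, 0.1716]
ee_rot: [-0.001, 0.744, 0.669, -0.002]
contact_force: [0.7, -0.0, -3.3]
gripper_width: 0.0232
```

Call:
arm_command(series=[[[0, 0, 0], [0, 0, 0], 10], [[0, 0, 0], [0, 0, 0], 10], [[0, 0, -0.1], [0, 0, 0], 10], [[0, 0, -0.1], [0, 0, 0], 10]])

```text
time: 8.65
eef_pos: [0.5111, 0.2732, 0.1692]
ee_rot: [0.0, 0.743, 0.669, 0.001]
contact_force: [0.9, -0.5, -4.0]
gripper_width: 0.0235
```

Call:
arm_command(series=[[[0, 0, -0.1], [0, 0, 0], 10], [[0, 0, -0.05], [0, 0, 0], 10], [[0, 0, 0], [0, 0, 0], 10]])

```text
time: 8.95
eef_pos: [0.5108, 0.2731, 0.1648]
ee_rot: [-0.0, 0.743, 0.669, -0.0]
contact_force: [-0.7, 0.1, -3.7]
gripper_width: 0.0232
```

```bash
python3 - <<'E'
from h import *
st()
s=grab_frame("scene"); crop(s,290,130,140,120,5,"pics/s7.png")
w=grab_frame("wrist");np.save("w7.npy",w);np.savez("c7.npz",**get_calibration("wrist"));crop(w,150,0,220,230,2.6,"pics/w7.png")
E
```

```text
t 8.95 p [0.5108 0.2731 0.1648] z [-3.e-04 -1.e-04 -1.e+00] a 83.94 F [-0.72  0.09 -3.74] T [-0.09 -0.03 -0.03] w 0.0232 q [ 0.29  0.49  1.42 -0.    1.23  0.39]
```

View pics/s7.png

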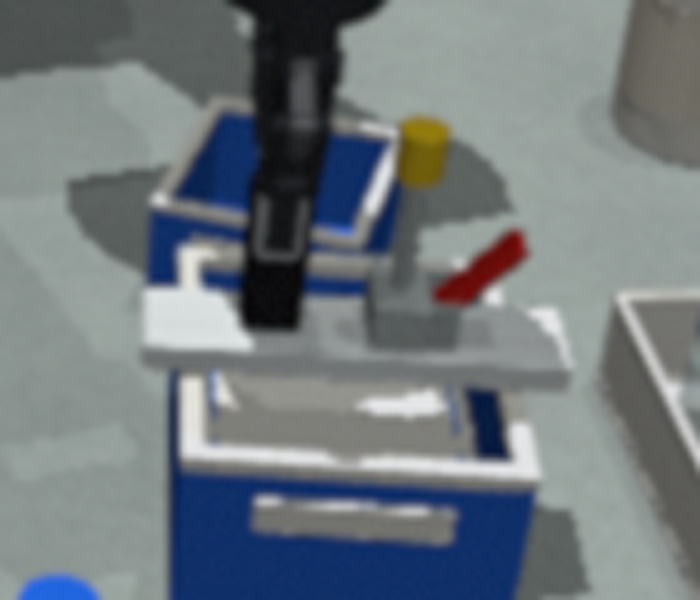

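View pics/w7.png

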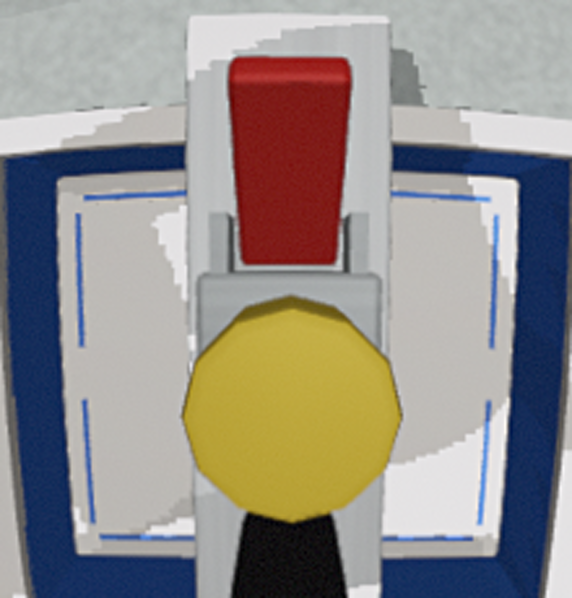

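```bash
python3 - <<'E'
from wm import *
c=dict(np.load("c7.npz"))
o=lambda p:[(150+(a+.5)/2.6-.5,0+(b+.5)/2.6-.5) for a,b in p]
e=wback(c,o([(188,16),(389,16)]),.117); r=wback(c,o([(186,104),(392,104)]),.1)
print(e.round(4),r.round(4)); n=np.array([np.sin(np.radians(6.1)),np.cos(np.radians(6.1))])
print(((e-r)[:,:2]@n*1e3).round(1), 'w',np.linalg.norm(e[0]-e[1]))
ins=wback(c,o([(18,350),(558,350)]),.1);bar=wback(c,o([(191,350),(387,350)]),.117);print(ins[:,0].mean(),bar[:,0].mean(),bar[:,0])
E
```

```text
[[0.5025 0.4143 0.117 ]
 [0.5512 0.4091 0.117 ]] [[0.4979 0.3949 0.1   ]
 [0.5519 0.3892 0.1   ]]
[19.8 19.8] w 0.049007552430332696
0.517712890251411 0.5180598600010802 [0.49394604 0.54217368]
```

The overhang measures 19.8 mm against a nominal 20 mm, and x is centred within 0.5 mm. Continuing down in small steps until it touches.

Call:
arm_command(series=[[[0, 0, -0.05], [0, 0, 0], 10], [[0, 0, 0], [0, 0, 0], 10]])

```text
time: 9.25
eef_pos: [0.5108, 0.2731, 0.1637]
ee_rot: [-0.0, 0.743, 0.669, -0.0]
contact_force: [-0.3, -0.2, -3.8]
gripper_width: 0.0227
```

Call:
arm_command(series=[[[0, 0, -0.04], [0, 0, 0], 10], [[0, 0, 0], [0, 0, 0], 10]])

```text
time: 9.45
eef_pos: [0.5109, 0.2732, 0.1629]
ee_rot: [0.0, 0.743, 0.669, 0.0]
contact_force: [-0.3, 0.4, -2.9]
gripper_width: 0.023
```

Call:
arm_command(series=[[[0, 0, -0.03], [0, 0, 0], 10], [[0, 0, 0], [0, 0, 0], 10]])

```text
time: 9.65
eef_pos: [0.5109, 0.2732, 0.1628]
ee_rot: [0.0, 0.743, 0.669, 0.0]
contact_force: [-3.1, -0.9, 4.9]
gripper_width: 0.0232
```

Contact: the force swung from -3.5 to +4.9 N. Releasing.

Call:
arm_command(series=[[[0, 0, 0], [0, 0, 0], 28], [[0, 0, 0], [0, 0, 0], 45], [[0, 0, 0], [0, 0, 0], 60], [[0, 0, 0], [0, 0, 0], 60]])

```text
time: 10.05
eef_pos: [0.5109, 0.2732, 0.162]
ee_rot: [-0.0, 0.744, 0.669, 0.0]
contact_force: [0.1, 0.7, 0.5]
gripper_width: 0.06
```

Call:
arm_command(series=[[[0, 0, 0.5], [0, 0, 0], 60], [[0, 0, 1], [0, 0, 0], 60], [[0, 0, 1], [0, 0, 0], 60], [[0, 0, 1], [0, 0, 0], 60], [[0, 0, 0], [0, 0, 0], 60]])

```text
time: 10.55
eef_pos: [0.512, 0.2736, 0.254]
ee_rot: [0.002, 0.743, 0.669, 0.003]
contact_force: [-0.9, -0.6, 1.1]
gripper_width: 0.06
```

```bash
python3 - <<'E'
from h import *
st()
w=grab_frame("wrist");np.save("w8.npy",w);np.savez("c8.npz",**get_calibration("wrist"));crop(w,150,0,220,230,2.6,"pics/w8.png")
E
```

```text
t 10.55 p [0.512  0.2736 0.254 ] z [ 0.007   0.0021 -1.    ] a 83.95 F [-0.89 -0.6   1.06] T [-0.01  0.    0.01] w 0.06 q [ 0.29  0.42  1.29 -0.    1.43  0.39]
```

View pics/w8.png

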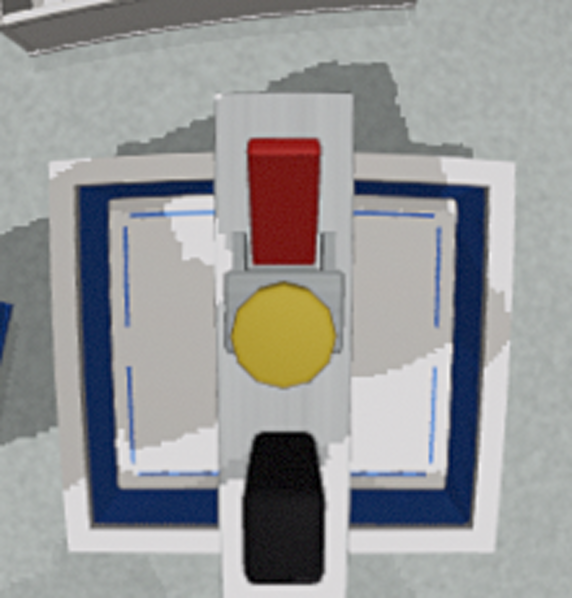

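The gauge sits squarely on the rim; the bar edges in the crop run about 217–352 at the far end and the box spans 50–515. Next I'll close the fingers and move over the knob, 61 mm along the bar, to press it straight down.

Call:
arm_command(series=[[[0.05, 0.5, 0], [0, 0, 0], 30], [[0.1, 0.9, 0], [0, 0, 0], 10], [[0.1, 0.8, 0], [0, 0, 0], 0], [[0.01, 0.23, 0], [0, 0, 0], 0], [[0, 0, 0], [0, 0, 0], 0]])

```text
time: 11.1
eef_pos: [0.5169, 0.3346, 0.2485]
ee_rot: [-0.0, 0.743, 0.669, -0.001]
contact_force: [0.5, -0.2, 0.4]
gripper_width: 0.0001
```

Call:
arm_command(series=[[[0, 0, 0], [0, 0, 0], 0], [[0, 0, 0], [0, 0, 0], 0]])

```text
time: 11.3
eef_pos: [0.5174, 0.3332, 0.2495]
ee_rot: [0.0, 0.744, 0.668, -0.0]
contact_force: [-0.3, -0.1, -0.1]
gripper_width: -0.0
```

```bash
python3 - <<'E'
from h import *
st()
s=grab_frame("scene"); crop(s,290,110,140,120,5,"pics/s9.png")
w=grab_frame("wrist");crop(w,120,100,280,284,2,"pics/w9.png")
E
```

```text
t 11.3 p [0.5174 0.3332 0.2495] z [-2.e-04 -2.e-04 -1.e+00] a 83.9 F [-0.3  -0.09 -0.13] T [ 0.   -0.02  0.01] w -0.0 q [ 0.38  0.51  1.17 -0.    1.47  0.49]
```

View pics/s9.png

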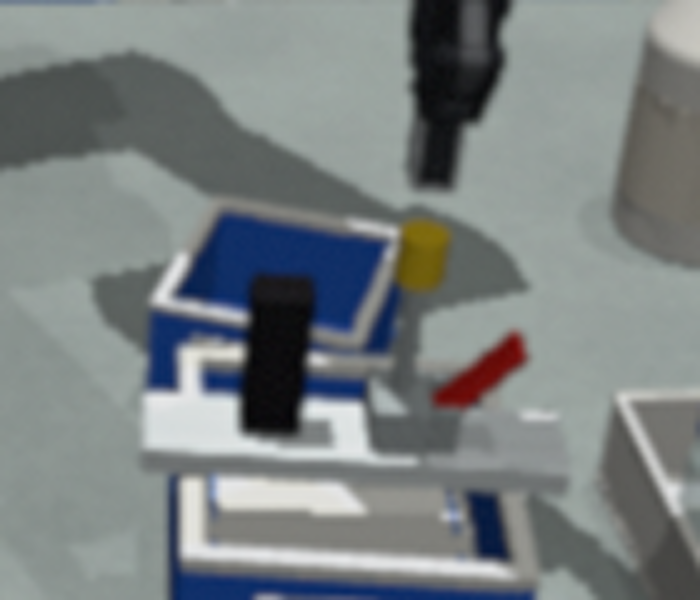

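View pics/w9.png

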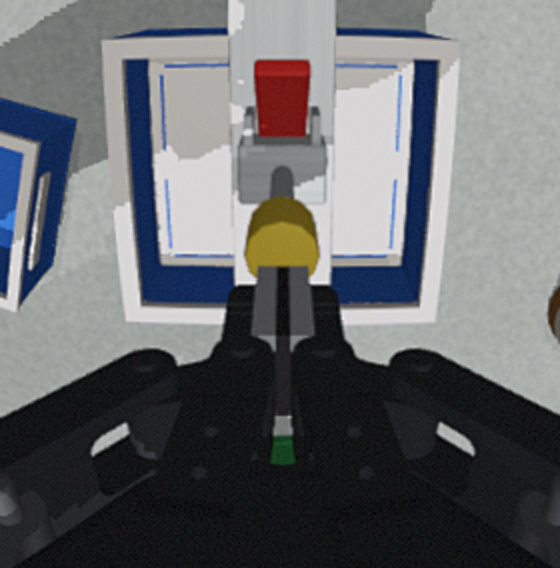

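The fingers are over the knob. Descending gently while watching the force.

Call:
arm_command(series=[[[0, 0, -0.4], [0, 0, 0], 0], [[0, 0, -0.3], [0, 0, 0], 0], [[0, 0, -0.1], [0, 0, 0], 0], [[0, 0, -0.1], [0, 0, 0], 0], [[0, 0, -0.1], [0, 0, 0], 0]])

```text
time: 11.9
eef_pos: [0.5174, 0.3339, 0.2246]
ee_rot: [0.0, 0.744, 0.669, 0.0]
contact_force: [-1.0, -0.1, 1.5]
gripper_width: 0.0002
```

Call:
arm_command(series=[[[0, 0, -0.1], [0, 0, 0], 0], [[0, 0, -0.1], [0, 0, 0], 0], [[0, 0, -0.1], [0, 0, 0], 0], [[0, 0, -0.1], [0, 0, 0], 0], [[0, 0, -0.1], [0, 0, 0], 0]])

```text
time: 12.4
eef_pos: [0.5174, 0.3339, 0.2119]
ee_rot: [0.0, 0.744, 0.669, -0.0]
contact_force: [-0.4, -0.1, 1.4]
gripper_width: -0.0001
```

Call:
arm_command(series=[[[0, 0, -0.1], [0, 0, 0], 0], [[0, 0, -0.08], [0, 0, 0], 0], [[0, 0, -0.06], [0, 0, 0], 0], [[0, 0, -0.06], [0, 0, 0], 0]])

```text
time: 12.8
eef_pos: [0.5174, 0.3339, 0.2044]
ee_rot: [0.0, 0.744, 0.669, 0.0]
contact_force: [-1.5, -0.5, 1.5]
gripper_width: -0.0001
```

Call:
arm_command(series=[[[0, 0, -0.04], [0, 0, 0], 0], [[0, 0, -0.04], [0, 0, 0], 0], [[0, 0, -0.04], [0, 0, 0], 0]])

```text
time: 13.1
eef_pos: [0.5174, 0.3339, 0.2015]
ee_rot: [0.0, 0.744, 0.669, 0.0]
contact_force: [-0.8, -1.3, 1.7]
gripper_width: 0.0001
```

Call:
arm_command(series=[[[0, 0, -0.04], [0, 0, 0], 0], [[0, 0, -0.04], [0, 0, 0], 0], [[0, 0, -0.04], [0, 0, 0], 0]])

```text
time: 13.4
eef_pos: [0.5174, 0.3339, 0.1985]
ee_rot: [0.0, 0.743, 0.669, 0.0]
contact_force: [-0.5, -0.5, 2.6]
gripper_width: 0.0004
```

Call:
arm_command(series=[[[0, 0, -0.04], [0, 0, 0], 0], [[0, 0, -0.04], [0, 0, 0], 0]])

```text
time: 13.6
eef_pos: [0.5174, 0.3339, 0.1965]
ee_rot: [0.0, 0.743, 0.669, 0.0]
contact_force: [-1.2, -1.0, 1.9]
gripper_width: -0.0001
```

Call:
arm_command(series=[[[0, 0, -0.04], [0, 0, 0], 0], [[0, 0, -0.04], [0, 0, 0], 0]])

```text
time: 13.8
eef_pos: [0.5174, 0.3339, 0.1944]
ee_rot: [-0.0, 0.744, 0.669, -0.0]
contact_force: [-1.1, -0.5, 2.2]
gripper_width: 0.0003
```

Call:
arm_command(series=[[[0, 0, -0.04], [0, 0, 0], 0], [[0, 0, -0.04], [0, 0, 0], 0]])

```text
time: 14.0
eef_pos: [0.5174, 0.3339, 0.1925]
ee_rot: [-0.0, 0.744, 0.669, 0.0]
contact_force: [-0.6, -1.3, 1.6]
gripper_width: 0.0003
```

Call:
arm_command(series=[[[0, 0, -0.04], [0, 0, 0], 0], [[0, 0, -0.04], [0, 0, 0], 0]])

```text
time: 14.2
eef_pos: [0.5174, 0.3339, 0.1905]
ee_rot: [0.0, 0.743, 0.669, -0.0]
contact_force: [-1.0, -0.4, 2.1]
gripper_width: 0.0
```

Call:
arm_command(series=[[[0, 0, -0.04], [0, 0, 0], 0], [[0, 0, -0.04], [0, 0, 0], 0]])

```text
time: 14.4
eef_pos: [0.5174, 0.3339, 0.1885]
ee_rot: [0.0, 0.743, 0.669, 0.0]
contact_force: [-0.8, -0.4, 1.0]
gripper_width: 0.0
```

Call:
arm_command(series=[[[0, 0, -0.04], [0, 0, 0], 0], [[0, 0, -0.04], [0, 0, 0], 0]])

```text
time: 14.6
eef_pos: [0.5173, 0.3339, 0.1865]
ee_rot: [-0.0, 0.743, 0.669, -0.0]
contact_force: [-1.1, -1.0, 0.6]
gripper_width: 0.0003
```

Call:
arm_command(series=[[[0, 0, -0.04], [0, 0, 0], 0], [[0, 0, -0.04], [0, 0, 0], 0]])

```text
time: 14.8
eef_pos: [0.5173, 0.3339, 0.1845]
ee_rot: [-0.0, 0.743, 0.669, -0.0]
contact_force: [-0.4, -2.0, 1.6]
gripper_width: 0.0002
```

The nominal range ends at knob-top z ≈ 0.183, so I'll take a quick look before going further.

```bash
python3 - <<'E'
from h import *
st()
s=grab_frame("scene"); crop(s,290,110,140,120,5,"pics/s10.png")
E
```

```text
t 14.8 p [0.5173 0.3339 0.1845] z [-0.  0. -1.] a 83.94 F [-0.37 -2.03  1.58] T [-0.16  0.08 -0.01] w 0.0002 q [0.38 0.55 1.27 0.   1.32 0.49]
```

View pics/s10.png

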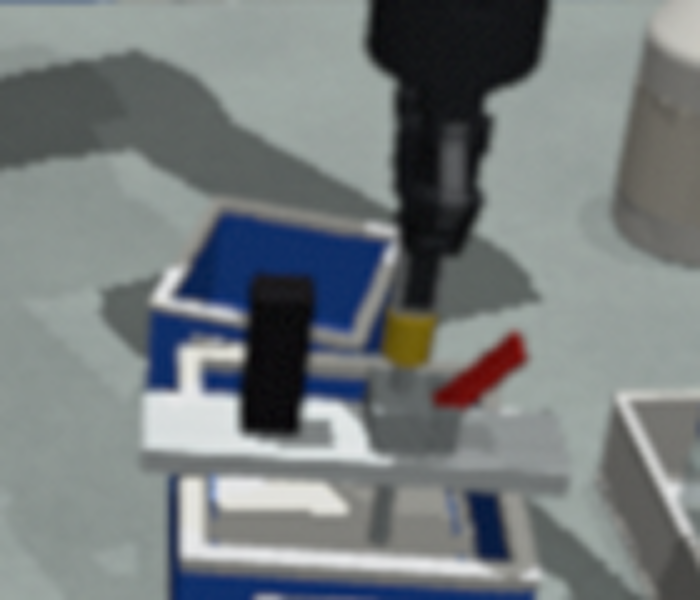

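The knob has moved down and the rod shows below the bar, around (380,515). The bar is still level. Continuing in finer steps.

Call:
arm_command(series=[[[0, 0, -0.03], [0, 0, 0], 0], [[0, 0, -0.03], [0, 0, 0], 0]])

```text
time: 15.05
eef_pos: [0.5177, 0.334, 0.1843]
ee_rot: [0.0, 0.743, 0.669, 0.001]
contact_force: [-2.3, -1.8, 11.4]
gripper_width: -0.0001
```

Call:
arm_command(series=[[[0, 0, -0.03], [0, 0, 0], 0], [[0, 0, -0.03], [0, 0, 0], 0]])

```text
time: 15.25
eef_pos: [0.5183, 0.3341, 0.1842]
ee_rot: [0.001, 0.744, 0.669, 0.002]
contact_force: [-2.2, -2.7, 18.8]
gripper_width: -0.0003
```

Solid contact at TCP z = 0.1843, which puts the tip about 50.7 mm below the underside and within the 32–52 mm range. Backing straight up, then moving over the lever at gauge y = 64.

Call:
arm_command(series=[[[0, 0, 0.15], [0, 0, 0], 0], [[0, 0, 0.4], [0, 0, 0], 0], [[0, 0, 0.4], [0, 0, 0], 0], [[0, 0, 0], [0, 0, 0], 0]])

```text
time: 15.65
eef_pos: [0.5179, 0.3342, 0.207]
ee_rot: [0.0, 0.743, 0.669, 0.001]
contact_force: [-0.4, 0.8, -0.6]
gripper_width: 0.0002
```

Call:
arm_command(series=[[[0.05, 0.45, 0], [0, 0, 0], 0], [[0.1, 0.8, 0], [0, 0, 0], 0], [[0.04, 0.5, 0], [0, 0, 0], 0], [[0, 0, 0], [0, 0, 0], 0], [[0, 0, 0], [0, 0, 0], 0]])

```text
time: 16.15
eef_pos: [0.5219, 0.3778, 0.2047]
ee_rot: [-0.0, 0.743, 0.669, -0.0]
contact_force: [-0.5, -0.2, 0.7]
gripper_width: -0.0002
```

```bash
python3 - <<'E'
from h import *
st()
s=grab_frame("scene"); crop(s,290,110,140,120,5,"pics/s11.png")
w=grab_frame("wrist");crop(w,120,100,280,284,2,"pics/w11.png")
E
```

```text
t 16.15 p [0.5219 0.3778 0.2047] z [-8.e-04 -5.e-04 -1.e+00] a 83.97 F [-0.52 -0.25  0.7 ] T [0.04 0.01 0.07] w -0.0002 q [ 0.45  0.6   1.13 -0.    1.41  0.55]
```

View pics/s11.png

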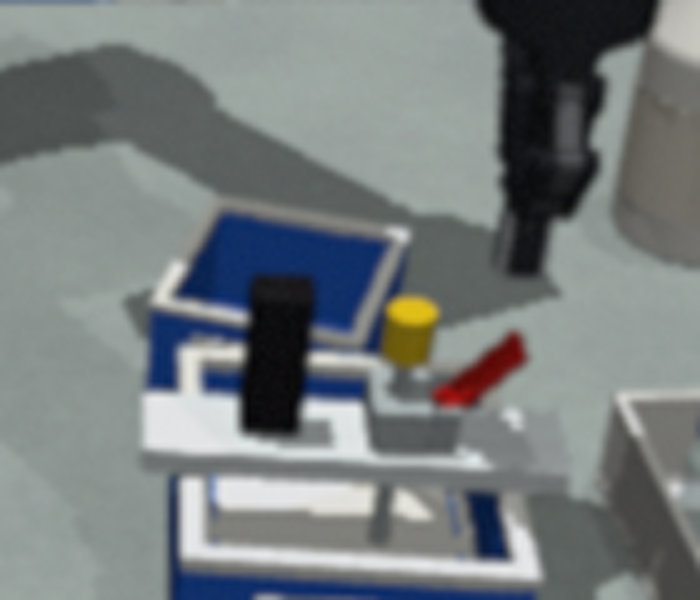

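View pics/w11.png

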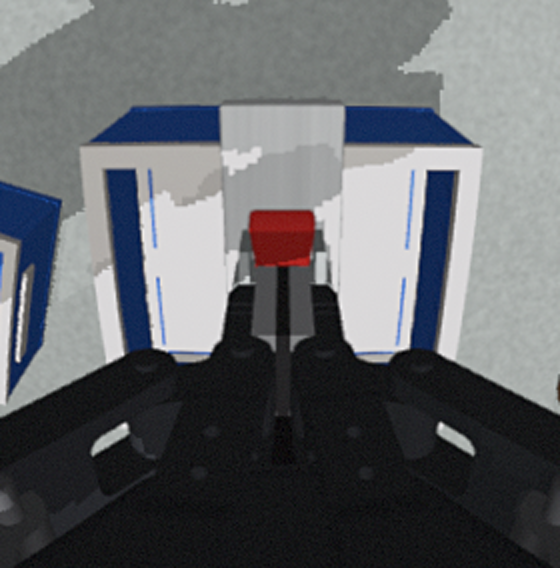

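The knob stays down and the fingers are above the lever's middle. Pressing straight down.

Call:
arm_command(series=[[[0, 0, -0.6], [0, 0, 0], 0], [[0, 0, -0.6], [0, 0, 0], 0], [[0, 0, -0.3], [0, 0, 0], 0], [[0, 0, -0.3], [0, 0, 0], 0], [[0, 0, -0.2], [0, 0, 0], 0]])

```text
time: 16.75
eef_pos: [0.5224, 0.3776, 0.1559]
ee_rot: [0.0, 0.744, 0.669, 0.001]
contact_force: [0.4, -0.0, 2.0]
gripper_width: 0.0003
```

Call:
arm_command(series=[[[0, 0, -0.2], [0, 0, 0], 0], [[0, 0, -0.2], [0, 0, 0], 0], [[0, 0, -0.1], [0, 0, 0], 0], [[0, 0, -0.1], [0, 0, 0], 0]])

```text
time: 17.15
eef_pos: [0.5221, 0.3777, 0.1402]
ee_rot: [-0.0, 0.744, 0.669, 0.0]
contact_force: [1.1, 0.6, 2.7]
gripper_width: -0.0001
```

Call:
arm_command(series=[[[0, 0, -0.08], [0, 0, 0], 0], [[0, 0, -0.06], [0, 0, 0], 0]])

```text
time: 17.35
eef_pos: [0.5222, 0.3778, 0.1368]
ee_rot: [-0.0, 0.743, 0.669, 0.0]
contact_force: [-0.5, 0.8, 2.8]
gripper_width: -0.0001
```

Call:
arm_command(series=[[[0, 0, -0.06], [0, 0, 0], 0], [[0, 0, -0.04], [0, 0, 0], 0]])

```text
time: 17.55
eef_pos: [0.5222, 0.3778, 0.1343]
ee_rot: [-0.0, 0.743, 0.669, 0.0]
contact_force: [0.4, 3.1, 3.2]
gripper_width: 0.0001
```

Call:
arm_command(series=[[[0, 0, -0.04], [0, 0, 0], 0], [[0, 0, 0], [0, 0, 0], 0]])

```text
time: 17.75
eef_pos: [0.5222, 0.3779, 0.1339]
ee_rot: [0.0, 0.743, 0.669, 0.0]
contact_force: [-0.6, 2.5, 5.9]
gripper_width: -0.0002
```

Call:
arm_command(series=[[[0, 0, -0.05], [0, 0, 0], 0], [[0, 0, -0.04], [0, 0, 0], 0], [[0, 0, 0], [0, 0, 0], 0]])

```text
time: 18.05
eef_pos: [0.5224, 0.3779, 0.1337]
ee_rot: [0.0, 0.743, 0.669, 0.001]
contact_force: [-6.3, -1.1, 18.8]
gripper_width: -0.0002
```

The lever is at its stop: z = 0.1337 with the force rising to 19 N. Lifting off and going back above the handle.

Call:
arm_command(series=[[[0, 0, 0.5], [0, 0, 0], 0], [[0, 0, 1], [0, 0, 0], 0], [[0, 0, 1], [0, 0, 0], 0], [[0, 0, 1], [0, 0, 0], 20], [[0, 0, 1], [0, 0, 0], 40]])

```text
time: 18.55
eef_pos: [0.5219, 0.3772, 0.2442]
ee_rot: [0.0, 0.744, 0.669, -0.001]
contact_force: [-0.5, -0.2, -0.7]
gripper_width: 0.0283
```

Call:
arm_command(series=[[[-0.09, -0.8, 0.4], [0, 0, 0], 60], [[-0.1, -1, 0], [0, 0, 0], 60], [[-0.1, -1, 0], [0, 0, 0], 60], [[-0.1, -0.9, 0], [0, 0, 0], 60], [[-0.06, -0.5, 0], [0, 0, 0], 60]])

```text
time: 19.05
eef_pos: [0.5106, 0.271, 0.2534]
ee_rot: [0.0, 0.744, 0.668, -0.001]
contact_force: [0.7, 0.1, -0.9]
gripper_width: 0.0601
```

Call:
arm_command(series=[[[0, 0, 0], [0, 0, 0], 60], [[0, 0, 0], [0, 0, 0], 60]])

```text
time: 19.25
eef_pos: [0.5109, 0.273, 0.2535]
ee_rot: [-0.0, 0.744, 0.669, -0.0]
contact_force: [-0.1, 0.5, -0.1]
gripper_width: 0.0601
```

```bash
python3 - <<'E'
from h import *
st()
s=grab_frame("scene"); crop(s,290,110,140,120,5,"pics/s12.png")
w=grab_frame("wrist");np.save("w12.npy",w);np.savez("c12.npz",**get_calibration("wrist"));crop(w,150,0,220,230,2.6,"pics/w12.png")
E
```

```text
t 19.25 p [0.5109 0.273  0.2535] z [-1.e-04  1.e-04 -1.e+00] a 83.93 F [-0.14  0.48 -0.1 ] T [0.05 0.03 0.03] w 0.0601 q [0.29 0.42 1.29 0.   1.43 0.39]
```

View pics/s12.png

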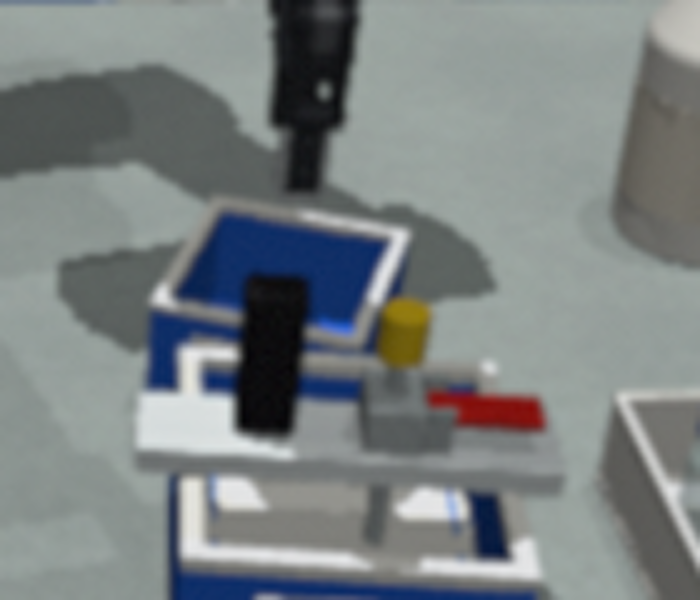

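View pics/w12.png

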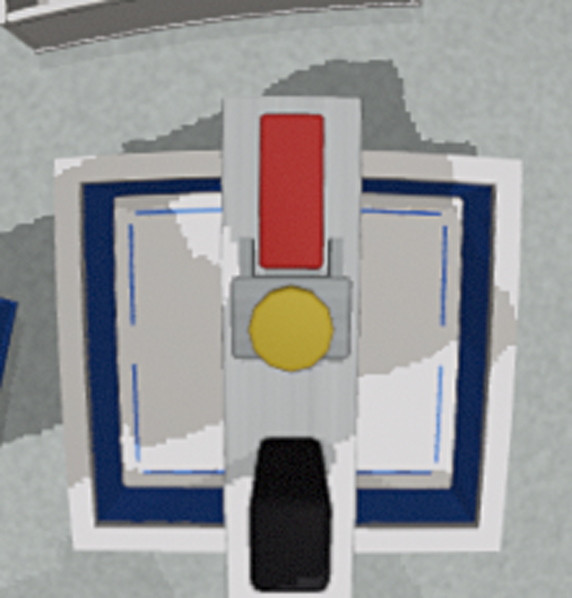

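The lever is level and the knob is still down. The bar seems to have slid a little toward -y while I pressed, so I'll measure it.

```bash
python3 - <<'E'
from wm import *
n=np.array([np.sin(np.radians(6.1)),np.cos(np.radians(6.1))])
w=np.load("w12.npy"); crop(w,215,20,100,60,8,"pics/w12c.png"); crop(np.load("w8.npy"),215,20,100,60,8,"pics/w8c.png")
c=dict(np.load("c12.npz"))
o=lambda p:[(150+(a+.5)/2.6-.5,0+(b+.5)/2.6-.5) for a,b in p]
bx=wback(c,o([(55,158),(522,158),(499,550),(74,550)]),.1); x,r=fitrect(bx,.18,.16); print(x[:2],np.degrees(x[2]),r)
b=wback(c,o([(224,97),(361,97),(354,590),(229,590)]),.115); print(b.round(4)); m=(b[0]+b[1])[:2]/2; m2=(b[2]+b[3])[:2]/2; d=(m-m2)/np.linalg.norm(m-m2); print('yaw',np.degrees(np.arctan2(-d[0],d[1])),'origin',m-.1*d)
k=wback(c,o([(291,329)]),.1843);print('knob',k, 'origin from knob',k[0,:2]-.02*n)
E
```

```text
[0.51571411 0.31305055] -6.112806189519597 [-0.4  0.2 -0.1 -0.3  0.7 -0.3 -0.2  0.3]
[[0.5035 0.4121 0.115 ]
 [0.552  0.4071 0.115 ]
 [0.5327 0.22   0.115 ]
 [0.4832 0.2252 0.115 ]]
yaw -6.045170321485135 origin [0.51720127 0.31011719]
knob [[0.51880151 0.3306872  0.1843    ]] origin from knob [0.51667623 0.31080044]
```

View pics/w12c.png

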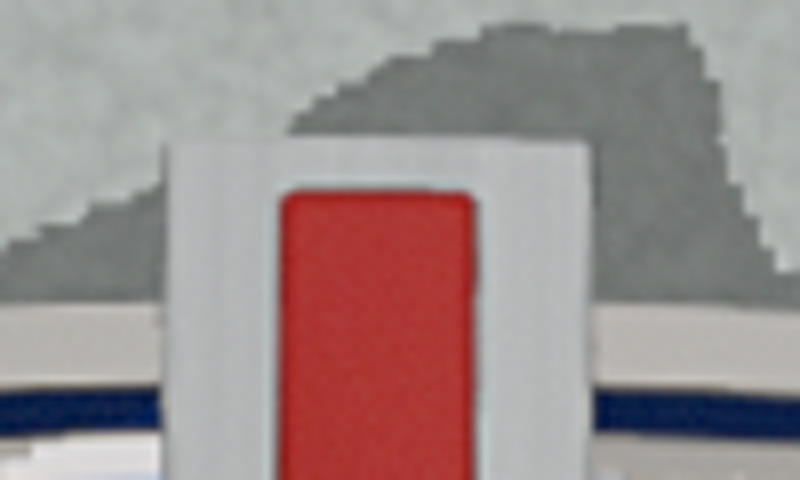

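View pics/w8c.png

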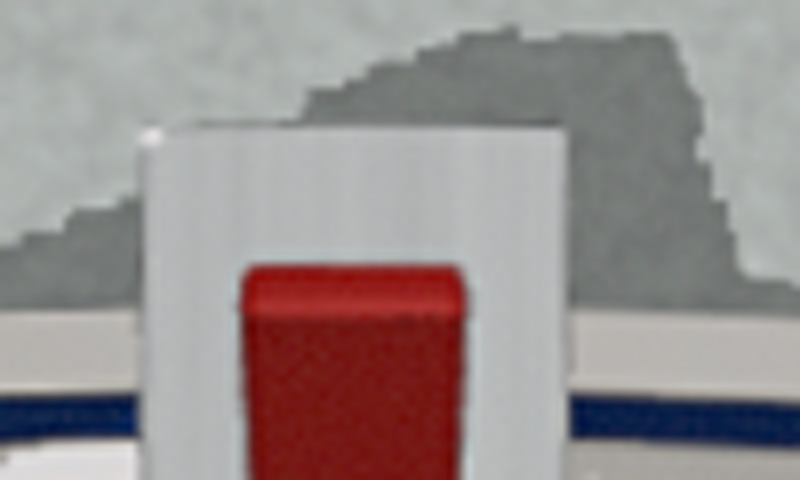

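It slid about 2.5 mm in y, with yaw still matching within 0.1°. That is still centred and doesn't affect the locked depth. I'll shift 2 mm to match and re-grasp the handle.

Call:
arm_command(series=[[[0, -0.08, -0.6], [0, 0, 0], 60], [[0, 0, -1], [0, 0, 0], 60], [[0, 0, -1], [0, 0, 0], 55], [[0, 0, -0.7], [0, 0, 0], 50], [[0, 0, -0.35], [0, 0, 0], 45]])

```text
time: 19.85
eef_pos: [0.5102, 0.2712, 0.1605]
ee_rot: [-0.001, 0.743, 0.669, -0.001]
contact_force: [-0.0, 0.9, 0.5]
gripper_width: 0.0452
```

Call:
arm_command(series=[[[0, 0, 0], [0, 0, 0], 35], [[0, 0, 0], [0, 0, 0], 26], [[0, 0, 0], [0, 0, 0], 20], [[0, 0, 0], [0, 0, 0], 15], [[0, 0, 0], [0, 0, 0], 10]], squeeze=45)

```text
time: 20.35
eef_pos: [0.5112, 0.271, 0.1633]
ee_rot: [0.0, 0.743, 0.669, 0.001]
contact_force: [0.0, 1.8, 4.5]
gripper_width: 0.0235
```

Call:
arm_command(series=[[[0, 0, 0], [0, 0, 0], 10], [[0, 0, 0], [0, 0, 0], 10]], squeeze=80)

```text
time: 20.55
eef_pos: [0.5113, 0.271, 0.1634]
ee_rot: [0.0, 0.743, 0.669, 0.001]
contact_force: [-0.4, 2.0, 5.9]
gripper_width: 0.023
```

```bash
python3 - <<'E'
from h import *
st()
E
```

```text
t 20.55 p [0.5113 0.271  0.1634] z [ 0.0019  0.001  -1.    ] a 83.94 F [-0.43  2.02  5.92] T [0.27 0.11 0.08] w 0.023 q [0.28 0.49 1.43 0.   1.23 0.39]
```

Lifting by 90 mm, since the tip now hangs 51 mm below the bar.

Call:
arm_command(series=[[[0, 0, 0.2], [0, 0, 0], 10], [[0, 0, 0.5], [0, 0, 0], 10], [[0, 0, 0.8], [0, 0, 0], 10], [[0, 0, 0.9], [0, 0, 0], 10], [[0, 0, 0.9], [0, 0, 0], 10]])

```text
time: 21.05
eef_pos: [0.5106, 0.2704, 0.246]
ee_rot: [-0.0, 0.744, 0.669, -0.0]
contact_force: [0.5, 0.1, -3.1]
gripper_width: 0.0231
```

Call:
arm_command(series=[[[0, 0, 0.5], [0, 0, 0], 10], [[0, 0, 0], [0, 0, 0], 10], [[0, 0, 0], [0, 0, 0], 10]])

```text
time: 21.35
eef_pos: [0.5106, 0.2705, 0.2564]
ee_rot: [-0.0, 0.744, 0.669, -0.001]
contact_force: [-0.0, -0.9, -4.1]
gripper_width: 0.0231
```

```bash
python3 - <<'E'
from h import *
st()
s=grab_frame("scene"); crop(s,290,80,140,120,5,"pics/s13.png")
w=grab_frame("wrist");np.save("w13.npy",w);np.savez("c13.npz",**get_calibration("wrist"));crop(w,150,0,220,230,2.6,"pics/w13.png")
E
```

```text
t 21.35 p [0.5106 0.2705 0.2564] z [-1.5e-03 -5.0e-04 -1.0e+00] a 83.93 F [-0.03 -0.88 -4.13] T [-0.12  0.04 -0.03] w 0.0231 q [ 0.28  0.42  1.29 -0.    1.44  0.39]
```

View pics/s13.png

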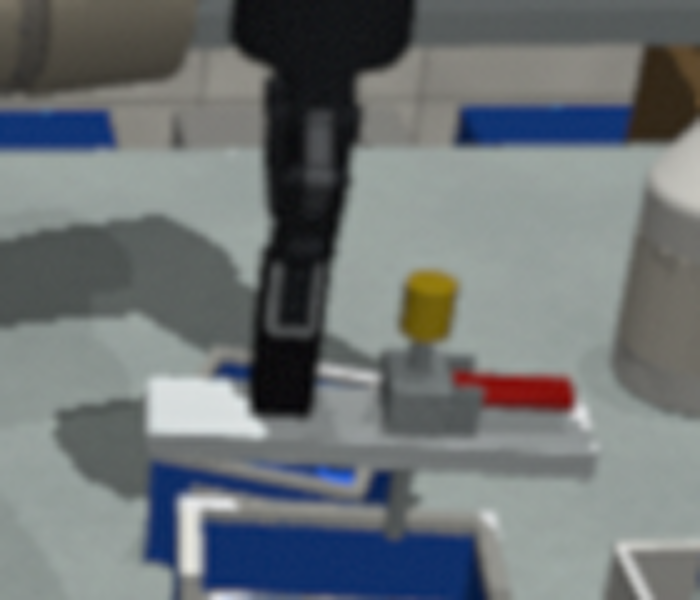

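View pics/w13.png

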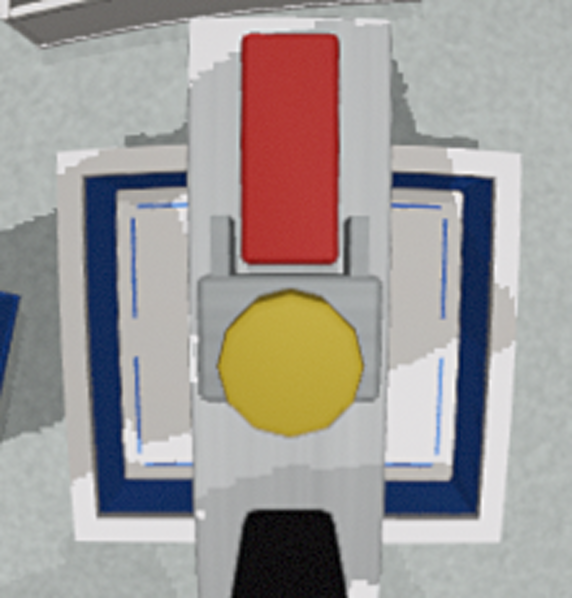

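The lever is level, the probe extended, and the bar level in hand. Carrying it back to the stand.

Call:
arm_command(series=[[[0.05, -0.4, 0], [0, 0, 0.04], 10], [[0.05, -0.7, 0], [0, 0, 0.04], 10], [[0.05, -1, 0], [0, 0, 0.04], 10], [[0.05, -1, 0], [0, 0, 0.04], 10], [[0.05, -1, 0], [0, 0, 0.04], 10]])

```text
time: 21.95
eef_pos: [0.5169, 0.1665, 0.2567]
ee_rot: [-0.0, 0.734, 0.679, -0.0]
contact_force: [1.0, -0.5, -3.8]
gripper_width: 0.0228
```

Call:
arm_command(series=[[[0.05, -1, 0], [0, 0, 0.04], 10], [[0.05, -1, 0], [0, 0, 0.04], 10], [[0.05, -1, 0], [0, 0, 0.04], 10], [[0.05, -1, 0], [0, 0, 0.04], 10], [[0.05, -1, 0], [0, 0, 0.04], 10]])

```text
time: 22.45
eef_pos: [0.523, 0.0415, 0.2569]
ee_rot: [-0.0, 0.724, 0.689, -0.0]
contact_force: [0.1, -0.0, -4.8]
gripper_width: 0.023
```

Call:
arm_command(series=[[[0.05, -1, 0], [0, 0, 0.04], 10], [[0.05, -1, 0], [0, 0, 0.04], 10], [[0.05, -1, 0], [0, 0, 0.04], 10], [[0.05, -1, 0], [0, 0, 0.04], 10], [[0.05, -1, 0], [0, 0, 0.04], 10]])

```text
time: 22.95
eef_pos: [0.5292, -0.0835, 0.2568]
ee_rot: [-0.0, 0.715, 0.699, -0.0]
contact_force: [0.3, 0.7, -3.7]
gripper_width: 0.0232
```

Call:
arm_command(series=[[[0.05, -1, 0], [0, 0, 0.04], 10], [[0.05, -1, 0], [0, 0, 0.04], 10], [[0.05, -1, 0], [0, 0, 0.04], 10], [[0.05, -1, 0], [0, 0, 0.04], 10], [[0.05, -1, 0], [0, 0, 0.04], 10]])

```text
time: 23.45
eef_pos: [0.5353, -0.2084, 0.2568]
ee_rot: [-0.0, 0.705, 0.709, -0.0]
contact_force: [0.9, 0.1, -3.7]
gripper_width: 0.0236
```

Call:
arm_command(series=[[[0.05, -1, 0], [0, 0, 0.04], 10], [[0.05, -1, 0], [0, 0, 0.04], 10], [[0.05, -1, 0], [0, 0, 0.04], 10], [[0.05, -0.8, 0], [0, 0, 0.04], 10], [[0.05, -0.6, 0], [0, 0, 0.04], 10]])

```text
time: 23.95
eef_pos: [0.5413, -0.3187, 0.2565]
ee_rot: [-0.001, 0.695, 0.719, -0.0]
contact_force: [0.4, -0.2, -4.1]
gripper_width: 0.023
```

Call:
arm_command(series=[[[0.05, -0.4, 0], [0, 0, 0.04], 10], [[0.02, -0.2, 0], [0, 0, 0.02], 10], [[0, 0, 0], [0, 0, 0], 10], [[0, 0, 0], [0, 0, 0], 10]])

```text
time: 24.35
eef_pos: [0.5439, -0.3313, 0.2573]
ee_rot: [-0.0, 0.692, 0.722, 0.0]
contact_force: [0.2, 0.6, -4.1]
gripper_width: 0.0229
```

```bash
python3 - <<'E'
from h import *
st()
w=grab_frame("wrist");np.save("w14.npy",w);np.savez("c14.npz",**get_calibration("wrist"));crop(w,170,0,180,220,2.7,"pics/w14.png")
s=grab_frame("scene"); crop(s,40,100,140,150,4,"pics/s14.png")
E
```

```text
t 24.35 p [ 0.5439 -0.3313  0.2573] z [-1.e-04  3.e-04 -1.e+00] a 92.45 F [ 0.19  0.6  -4.07] T [-0.1  -0.03  0.04] w 0.0229 q [-0.73  0.56  1.07  0.    1.51 -0.77]
```

View pics/w14.png

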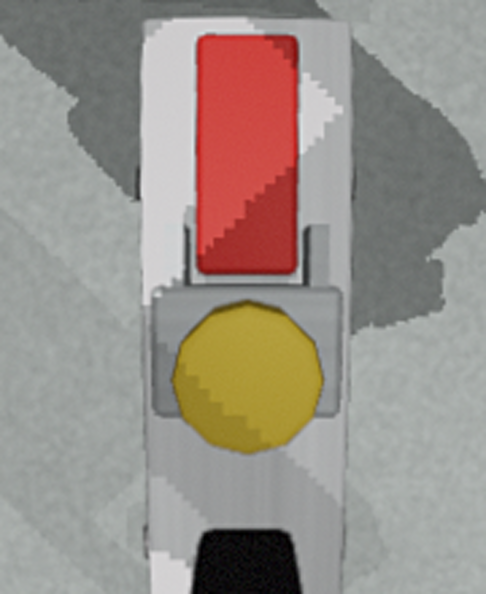

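View pics/s14.png

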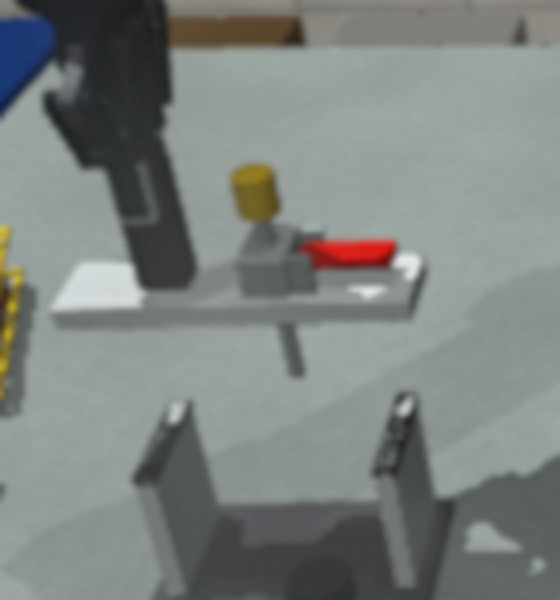

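The stand's uprights peek out symmetrically, about 3 px on each side of the bar. Descending to about 7 mm above seating.

Call:
arm_command(series=[[[0, 0, -0.5], [0, 0, 0], 10], [[0, 0, -0.9], [0, 0, 0], 10], [[0, 0, -0.9], [0, 0, 0], 10], [[0, 0, -0.7], [0, 0, 0], 10], [[0, 0, -0.4], [0, 0, 0], 10]])

```text
time: 24.95
eef_pos: [0.5433, -0.331, 0.1699]
ee_rot: [-0.002, 0.692, 0.722, -0.0]
contact_force: [0.3, 0.5, -3.8]
gripper_width: 0.0231
```

Call:
arm_command(series=[[[0, 0, -0.1], [0, 0, 0], 10], [[0, 0, 0], [0, 0, 0], 10], [[0, 0, 0], [0, 0, 0], 10]])

```text
time: 25.25
eef_pos: [0.5442, -0.3321, 0.1708]
ee_rot: [0.001, 0.692, 0.722, 0.0]
contact_force: [-1.3, -0.5, -4.3]
gripper_width: 0.0228
```

```bash
python3 - <<'E'
from h import *
st()
w=grab_frame("wrist");np.save("w15.npy",w);np.savez("c15.npz",**get_calibration("wrist"));crop(w,170,0,180,260,2.3,"pics/w15.png")
s=grab_frame("scene"); crop(s,40,130,140,120,5,"pics/s15.png")
E
```

```text
t 25.25 p [ 0.5442 -0.3321  0.1708] z [ 0.0013 -0.0012 -1.    ] a 92.43 F [-1.31 -0.52 -4.26] T [-0.12 -0.02 -0.01] w 0.0228 q [-0.73  0.61  1.21 -0.    1.32 -0.77]
```

View pics/w15.png

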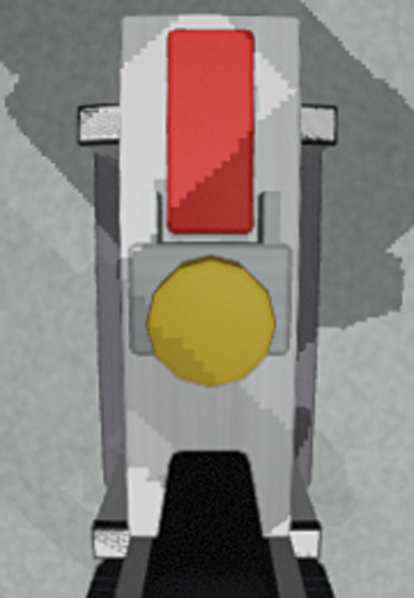

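View pics/s15.png

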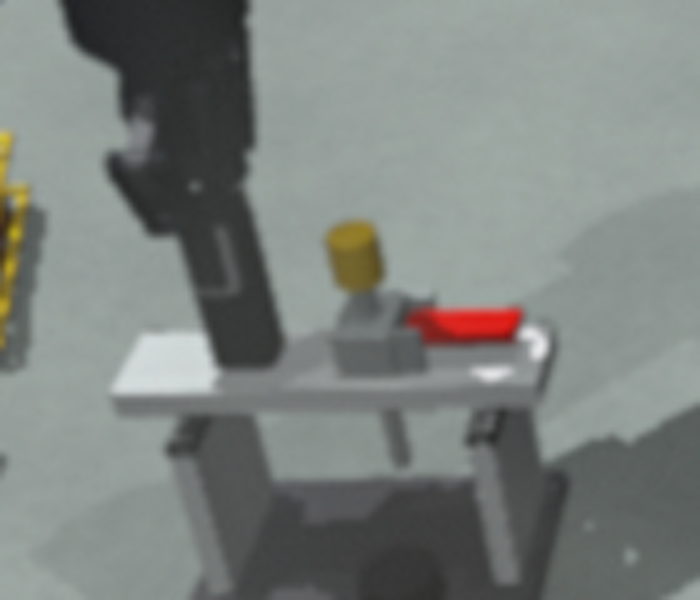

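```bash
python3 - <<'E'
from wm import *
c=dict(np.load("c15.npz"))
o=lambda p:[(170+(a+.5)/2.3-.5,0+(b+.5)/2.3-.5) for a,b in p]
u=wback(c,o([(78,105),(337,105),(320,557),(93,557)]),.1); x,r=fitrect(u,.08,.152); print('stand',x[:2].round(4),np.degrees(x[2]),r)
for zt in (.121,.123):
    b=wback(c,o([(120,17),(299,17),(294,520),(127,520)]),zt); m=(b[0]+b[1])[:2]/2;m2=(b[2]+b[3])[:2]/2; d=(m-m2)/np.linalg.norm(m-m2)
    print('gauge',(m-.1*d).round(4),np.degrees(np.arctan2(-d[0],d[1])),np.linalg.norm(b[0]-b[1]),np.linalg.norm(b[2]-b[3]))
E
```

```text
stand [ 0.5429 -0.2908] 2.3263058446269183 [-0.2  0.4  0.1  0.3  0.1 -0.4  0.  -0.3]
gauge [ 0.5441 -0.2933] 2.58735703634624 0.049706294339961085 0.05154216787783435
gauge [ 0.5441 -0.2939] 2.5873570363462965 0.04918786288840059 0.05100458845727398
```

The remaining offset is about +1 mm in x and -2.5 mm in y. Correcting it and lowering.

Call:
arm_command(series=[[[-0.03, 0.08, -0.05], [0, 0, 0], 10], [[0, 0, -0.1], [0, 0, 0], 10], [[0, 0, -0.05], [0, 0, 0], 10], [[0, 0, 0], [0, 0, 0], 10]])

```text
time: 25.75
eef_pos: [0.543, -0.3298, 0.1645]
ee_rot: [-0.0, 0.692, 0.722, -0.0]
contact_force: [0.2, -0.2, -2.5]
gripper_width: 0.0225
```

Call:
arm_command(series=[[[0, 0, -0.05], [0, 0, 0], 10], [[0, 0, 0], [0, 0, 0], 10]])

```text
time: 25.95
eef_pos: [0.5432, -0.3299, 0.1636]
ee_rot: [0.0, 0.692, 0.722, 0.0]
contact_force: [0.6, 0.8, -3.6]
gripper_width: 0.0228
```

Call:
arm_command(series=[[[0, 0, -0.03], [0, 0, 0], 10], [[0, 0, 0], [0, 0, 0], 10]])

```text
time: 26.15
eef_pos: [0.5432, -0.33, 0.1634]
ee_rot: [0.0, 0.692, 0.722, -0.0]
contact_force: [-1.3, -1.0, 1.2]
gripper_width: 0.023
```

Call:
arm_command(series=[[[0, 0, -0.02], [0, 0, 0], 10], [[0, 0, 0], [0, 0, 0], 10]])

```text
time: 26.35
eef_pos: [0.5432, -0.33, 0.1634]
ee_rot: [0.001, 0.692, 0.722, -0.0]
contact_force: [-2.7, 1.5, 5.0]
gripper_width: 0.0229
```

Call:
arm_command(series=[[[0, 0, 0], [0, 0, 0], 28], [[0, 0, 0], [0, 0, 0], 40], [[0, 0, 0], [0, 0, 0], 55], [[0, 0, 0], [0, 0, 0], 60]])

```text
time: 26.75
eef_pos: [0.5431, -0.3299, 0.1622]
ee_rot: [-0.0, 0.692, 0.722, 0.0]
contact_force: [0.6, 0.2, -0.2]
gripper_width: 0.0599
```

Call:
arm_command(series=[[[0, 0, 0.4], [0, 0, 0], 60], [[0, 0, 0.9], [0, 0, 0], 60], [[0, 0, 1], [0, 0, 0], 60], [[0, 0, 1], [0, 0, 0], 60], [[0, 0, 0.6], [0, 0, 0], 60]])

```text
time: 27.25
eef_pos: [0.5434, -0.3301, 0.2629]
ee_rot: [0.002, 0.692, 0.722, 0.0]
contact_force: [0.7, 0.3, 0.3]
gripper_width: 0.0602
```

Call:
arm_command(series=[[[0, 0, 0], [0, 0, 0], 60], [[0, 0, 0], [0, 0, 0], 60], [[0, 0, 0], [0, 0, 0], 60]])

```text
time: 27.55
eef_pos: [0.5428, -0.3296, 0.2586]
ee_rot: [-0.001, 0.692, 0.722, -0.0]
contact_force: [0.1, 0.5, 0.2]
gripper_width: 0.0601
```

```bash
python3 - <<'E'
from h import *
st()
w=grab_frame("wrist");np.save("w16.npy",w);np.savez("c16.npz",**get_calibration("wrist"));crop(w,170,0,180,260,2.3,"pics/w16.png")
s=grab_frame("scene"); crop(s,30,130,240,200,3,"pics/s16.png"); 
E
```

```text
t 27.55 p [ 0.5428 -0.3296  0.2586] z [-0.0015  0.0014 -1.    ] a 92.42 F [0.1  0.51 0.16] T [-0.   -0.04  0.03] w 0.0601 q [-0.73  0.55  1.07  0.    1.52 -0.77]
```

View pics/w16.png

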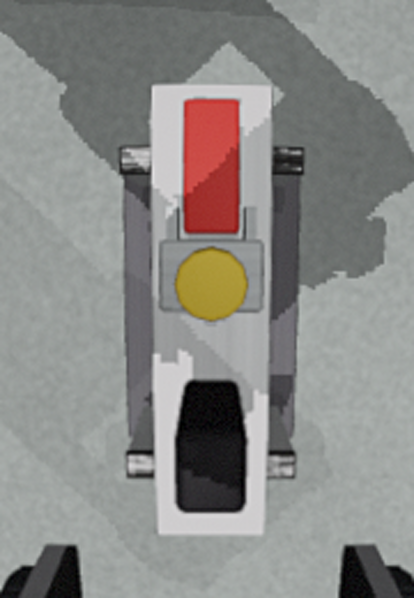

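View pics/s16.png

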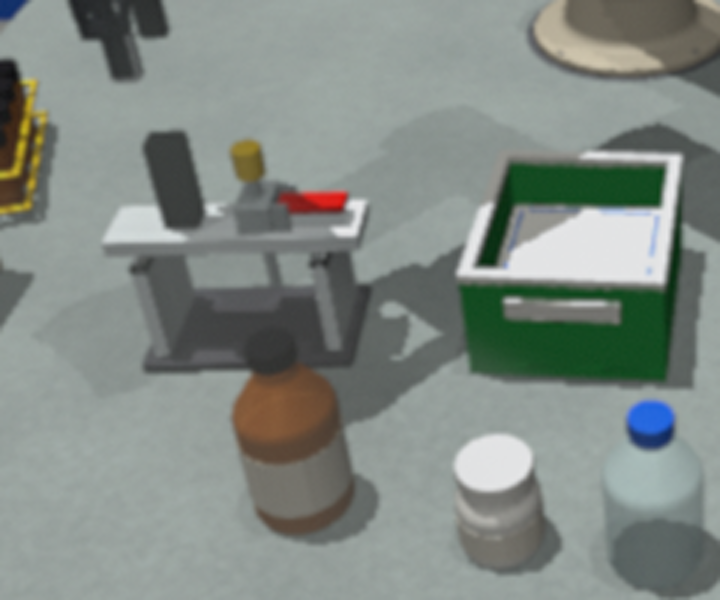

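```bash
python3 - <<'E'
from wm import *
c=dict(np.load("c16.npz"))
o=lambda p:[(170+(a+.5)/2.3-.5,0+(b+.5)/2.3-.5) for a,b in p]
x,r=fitrect(wback(c,o([(120,147),(305,147),(295,477),(127,477)]),.1),.08,.152); print('stand',x[:2].round(4),np.degrees(x[2]).round(2),r)
x,r=fitrect(wback(c,o([(152,85),(271,85),(265,534),(159,534)]),.115),.05,.2); print('gauge',x[:2].round(4),np.degrees(x[2]).round(2),r)
for z in (.18,.1843,.19): k=wback(c,o([(176,284),(247,284)]),z); print(z,'knob dia',np.linalg.norm(k[0]-k[1]).round(4),k.mean(0).round(4))
s=grab_frame("scene");old=np.load("scene.npy")
d=np.abs(s.astype(int)-old).sum(2)>90; print('diff around bottles', d[255:320,100:330].mean())
E
```

```text
stand [ 0.5433 -0.291 ] 2.29 [-0.1  0.6 -0.1  0.3  0.4 -0.5 -0.3 -0.3]
gauge [ 0.5432 -0.29  ] 2.56 [-0.7  0.9  0.6  1.   0.5 -0.9 -0.5 -1. ]
0.18 knob dia 0.0228 [ 0.5421 -0.2705  0.18  ]
0.1843 knob dia 0.0224 [ 0.5421 -0.2702  0.1843]
0.19 knob dia 0.0218 [ 0.5421 -0.2697  0.19  ]
diff around bottles 0.022274247491638796
```

The gauge is centred on the stand within 1 mm and 0.3°. The lever is level and the probe still extended. The arm is 60 mm clear, so I'm handing in.

```bash
python3 - <<'E'
from h import *
st(); print(env.close_job())
E
```

```text
t 27.7 p [ 0.543  -0.3297  0.259 ] z [-1.e-03  9.e-04 -1.e+00] a 92.42 F [ 0.49 -0.66 -0.44] T [ 0.02  0.04 -0.  ] w 0.0597 q [-0.73  0.55  1.07  0.    1.52 -0.77]
the job is handed in; nothing more can be done
None
```

I measured the blue box and put the gauge back on its stand, locked at that depth. The job was handed in at 27.7 s of the 72 s allowed, and it reported no verdict.

- **Placing on the box:** I lifted the gauge by its handle and set it across the short way of the larger blue box. It sat within about 1 mm of centre, with the yaw matching within about 0.2°.
- **Depth:** I lowered the probe by pressing the knob with closed fingers rather than gripping it. It met the cold pack about 50.7 mm below the rim, inside the expected 32–52 mm. The push peaked at about 19 N before I backed off.
- **Lock:** I pressed the lever to its stop, where the force also rose to about 19 N. It looked level in every picture after that.
- **Return:** On the stand, the gauge measured within 1 mm and 0.3° of the stand's centre. It was lowered to contact before release, and the probe was still extended.

**What did not match or was not fully checked:**
- Pressing the lever slid the gauge about 2.5 mm along the box's short way. I left it there, since the depth was already locked and the move was sideways only.
- The gauge started about 6 mm off the stand's centre in x. I put it back on the centre, not on that starting offset.
- I did not measure the bottles and jar individually. Those in the last view (black-capped amber bottle, jar, clear bottle) looked in place, and about 2% of pixels around them differed from the start, which I take to be shadows.
- I did not re-measure the locked depth on the stand. The knob's apparent width there came out 22.4 mm instead of 24 mm, so that picture is no precise check of its height.

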